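# Put the blackout kit back in its case

### The arm

A 7-joint arm with a two-finger parallel gripper is mounted at the origin on the work surface. World frame = base frame: x ahead of the robot, y to its left, z up, the work surface at z = 0. Lengths are in mm, angles in rad, forces in N, time in s.
With the tool pointing down it reaches from about 400 to 875 mm from the base axis. Payload 4.4 kg.
Tool frame: the origin (TCP) lies at the very end of the fingers, on their centre line; the grasp point (between the pads) lies 19 mm behind it; z points along the fingers, y is the direction in which the jaws open and shut (so a half turn about z gives the same grasp; the last joint's range is limited). The gripper opens to 85 mm and grips with 20 to 120 N. Pads are 22 mm wide; open, the fingers measure 114 mm over their backs; the gripper's body (76 mm by 85 mm) begins 54 mm behind the grasp point. The pads swing forward as they close: fully open they stand 13 mm farther back than shut.
Start: joints at [1.27, 0.628, 0.038, 1.517, -0.027, 0.996, -0.02], TCP at [151.249, -632.172, 231.313] pointing down, gripper open.
Joint ranges: [-3.06, 3.06], [-0.37, 2.12], [-1.25, 1.32], [0.18, 2.47], [-1.1, 4.24], [0.23, 1.98], [-2.94, 2.94]. Speed limits (rad/s): [2.57, 2.57, 3.14, 3.14, 3.14, 3.14, 3.14].

### API

Orientations are given as [roll, pitch, yaw] about the fixed x, y, z axes, in that order (R = Rz(yaw) Ry(pitch) Rx(roll)).
In Python, from cell import read_state, get_image, calibration, finish_job gives the robot as it stands. The module is installed in compiled form; this text tells all that it offers.
- The arm moves only by the tool apply_moves, never from a script. Its argument "increments" is a list of rows, each an object of numbers: "tx", "ty", "tz": the shift along the world's x, y, z in m; "rx", "ry", "rz": the turn, a rotation vector about the world's x, y, z in units of 5 degrees (1.0 is 5 degrees); "claw": the finger opening in m, from 0 to 0.0854. In form: [{"tx": .., "ty": .., "tz": .., "rx": .., "ry": .., "rz": .., "claw": ..}, ...]. A call has 1 to 12 rows; each row is the pose to reach, as a shift and turn from the pose commanded when the call began; what a row does not reach only later rows make up. A row lasts 1/10 s, in which the tool goes at most 50 mm and 8.59 degrees, less where a joint would pass 70% of its speed; a pose out of reach is approached as far as the arm can. A call with a gripper value outside its range is refused whole. The fingers move at their own pace and stop on an object; the grip force is fixed at half the most. Time passes only in rows, so rows that repeat a pose let the fingers close. It gives the time, the measured TCP pose, the force and the opening at its end, in the units of the state.
- read_state(): the state, without advancing time (a new reading comes with each control period).
- get_image(name): name is "side" or "top"; returns the picture (420x560x3 uint8, red, green, blue); there is no depth.
- calibration(name): a dict with "camera_matrix" (3x3 intrinsics, pixels), "distortion" ([k1, k2, p1, p2, k3] as OpenCV has them; the pictures are not rectified), "origin" and "attitude" of the camera in the world. Camera axes: x right, y up, looking along -z (the intrinsics and any distortion apply to the point x, -y, -z); pixel columns grow to the right and rows downward; lengths in mm; the calibration is good to about 2 mm. A picture is of the moment at which its call begins. calibration takes no time and is no camera call.
- finish_job(): hands the job in, once; it reports no verdict.
The state is a dict: "clock": time; "qpos": joint angles; "qd": joint speeds; "tau": joint torques, N m; "eef_pos": TCP position; "tool_rot": TCP orientation; "force": force on the tool from outside, world axes, zero at the start; "torque": the same for the moment, N m; "width": finger opening in mm.
Only numpy, scipy, OpenCV 4.12 (cv2) and the standard library are available. Lean on these libraries where they do the work, as an engineer would, in place of code of your own. Each camera call takes 0.05 s, during which the arm holds its last target. There are 200 camera calls.

### The job

The power is back: take the flashlight off its sloping charging stand and pick up the folded multitool, and press each one fully home in its own shaped cutout of the open case, the flashlight's head in the wide end of its cutout. Then close the case's lid all the way. Leave the other things on the console where they are.

Things in the scene. Friction and masses are not known exactly. Their poses are not given: they have to be found in the camera images.
- flashlight: aluminium flashlight, 150 mm long, 0.16 kg: round barrel 26 mm in diameter, head 34 mm in diameter on its last 30 mm. Origin on its axis at mid length, on the barrel; own +x along it to the lens. It starts loose in the charging stand, head up and away from the robot, axis rising 35 degrees from level. The barrel is bare on both sides within 28 mm of the origin.
- flashlight_lens (a point): centre of the flashlight's front face, 75 mm from its origin along +x
- flashlight_tail (a point): centre of the flashlight's tail face, 75 mm from its origin along -x
- multitool: folded steel pliers multitool lying flat on the console, 100 mm long (own x), 33 mm wide (own y), 18 mm thick, 0.22 kg, its long sides rounded. Origin at its centre, 9 mm above the console. Either end may lie either way in its cutout.
- case: black hard case, fixed, open, 240 mm (own x) by 172 mm (own y), 46 mm high to the rim without its lid. Origin at the centre of its underside, own z up. The top of its rigid insert, with two cutouts along own x, lies 40 mm above the console. A finger trough 50 mm wide (own x -25 to +25 mm) crosses both, its floor 16 mm above the console, so fingers can go down beside an item.
- flashlight_seat (a point): where the flashlight's origin is when home, its +x along the case's +x: 30 mm above the console, 36 mm from the case's middle to own -y. Its cutout runs from 78 mm behind to 78 mm ahead of this point, 30 mm wide, 23 mm deep; beyond 37 mm ahead it is 39 mm wide, 28 mm deep, for the head.
- lens_seat (a point): where the centre of the flashlight's front face is when home. Four orange spring nubs narrow its cutout, 34 mm either side of mid length, 36 mm above the console: the flashlight laid in rests on them 10 to 18 mm too high; 10 to 25 N straight down at mid length snaps it past them onto the cutout's floor, and they then hold it.
- tail_seat (a point): where the centre of the flashlight's tail face is when it is home
- multitool_seat (a point): where the multitool's origin is when home, flat along the case's x: 31 mm above the console, its upper side then level with the insert. Its cutout is 106 by 37 mm, 18 mm deep, centred here. Four like nubs, 37 mm either side of mid length: laid in, it rests on them about 9 mm too high; 10 to 25 N straight down at mid length snaps it home.
- lid (a joint): angle of the case's lid: 0 shut, 1.8 to 1.95 at the start (standing open, leaning back). Stiff hinge: the lid stays where it is left; 2 to 4 N near its free edge move it. The lid is a shell 240 by 172 mm, 16 mm thick, hinged on the case's long +y side; shut, its top is 63 mm above the console.
- lid_hinge (a point): middle of the lid's hinge line, which runs along the case's x, 47 mm above the console, at the case's own y = +86 mm
- lid_edge (a point): middle of the lid's free long edge, on its outer face, 172 mm from the hinge line and 16 mm outward; about 210 mm above the console at the start
- charger: black charging stand, fixed: base 150 by 74 mm, 10 mm high, carrying a channel 37 mm wide that slopes up 35 degrees along own +x; origin at the centre of its underside. The flashlight's origin lies 72 mm above it. The channel has side cheeks only farther than 28 mm from the flashlight's origin along its axis.
- stopper: green glass bottle stopper standing on its head, 44 mm in diameter, 59 mm high, origin at the centre of its underside; to be left alone
- bowl: white ceramic key bowl, 140 mm in diameter, 55 mm high, origin under its centre, with a key ring in it; to be left alone
- sunglasses_case: open grey hinged hard case with black sunglasses, 66 by 168 mm, lid standing up 100 mm on its +x side, origin at the centre of its underside; to be left alone
- clip_stand: empty spring clip on a wooden stand, foot 85 by 85 mm, 150 mm high, origin at the centre of its underside; to be left alone
There are look-alikes about, which are no part of the job. There is more than one size of the multitool; the one meant has the size given above.

How it is judged (in metres and radians):
On the way:
1. the flashlight and the multitool are both pressed home in their cutouts while the lid still stands open (distance between flashlight_lens and lens_seat below 0.006 m and distance between flashlight_tail and tail_seat below 0.006 m and distance between multitool and multitool_seat below 0.005 m and angle between the x axis of multitool and the x axis of case, either way round below 0.07 rad and value of joint lid above 0.8 rad), for 0.2 s.
At the end, for the whole second after the job is handed in: The lid is shut to within 0.05 rad; under it the flashlight lies home, its front and tail faces each within 6 mm of their seats, and the multitool lies home, its centre within 5 mm of its seat and its length within 0.07 rad of the case's; all at rest (value of joint lid below 0.05 rad and distance between flashlight_lens and lens_seat below 0.006 m and distance between flashlight_tail and tail_seat below 0.006 m and distance between multitool and multitool_seat below 0.005 m and angle between the x axis of multitool and the x axis of case, either way round below 0.07 rad and linear speed of each of flashlight, multitool below 0.02 m/s); the robot touches nothing.
It fails at once if the glass stopper is knocked over or moved more than 30 mm (distance of stopper from where it was at the start of the episode above 0.03 m or angle between stopper's own z axis and vertical above 0.5 rad).
It fails at once if the key bowl is moved more than 30 mm (distance of bowl from where it was at the start of the episode above 0.03 m).
It fails at once if the sunglasses case is moved more than 30 mm (distance of sunglasses_case from where it was at the start of the episode above 0.03 m).
It fails at once if the clip stand is knocked over or moved more than 30 mm (distance of clip_stand from where it was at the start of the episode above 0.03 m or angle between clip_stand's own z axis and vertical above 0.5 rad).
It also fails if it takes over 70 s, if anything falls off the work surface, if the arm or the gripper's body presses on something with over 40 N, if the wrist force passes 120 N, or if a joint passes its speed limit or range.

## Working session

There is one attempt and no reset: what is moved stays moved. The work goes in short steps, Python scripts to look and compute and a tool call to move; the robot and the scene stay as the last step left them, time stands still between calls to the robot, and variables do not carry over. Pictures are saved under pics/ and viewed, about 8 in all and at most 12, crops included, and the job is handed in when it is done.

Besides the shell and the picture viewer there is one more tool, called after "Request:" by a JSON object that holds its "op" and its "data", one argument or row to a line. apply_moves: Moves the arm, as the interface text tells. Its arguments: {"type":"object","properties":{"increments":{"type":"array"}},"required":["increments"]}

```bash
mkdir -p pics; python3 - <<'E'
from cell import *
import cv2
for n in("top","side"):
    im=get_image(n); cv2.imwrite(f"pics/{n}0.png",cv2.cvtColor(im,cv2.COLOR_RGB2BGR)); c=calibration(n); print(n,{k:(v if isinstance(v,list) else getattr(v,'tolist',lambda:v)()) for k,v in c.items()})
print(read_state())
E
```

```text
top {'camera_matrix': [[424.1956715014376, 0.0, 280.35535477652223], [0.0, 424.1956715014376, 206.73997494944018], [0.0, 0.0, 1.0]], 'distortion': [-0.06930443707585379, 0.0, 0.0, 0.0, 0.0], 'origin': [452.9007598059882, -86.55257414309563, 1257.6616608385086], 'attitude': [0.0467449012447787, 0.0031480087137949475, -1.5956385061737972]}
side {'camera_matrix': [[399.83577741420316, 0.0, 281.2672018366771], [0.0, 399.83577741420316, 212.84440571518803], [0.0, 0.0, 1.0]], 'distortion': [-0.08254804089950295, 0.0, 0.0, 0.0, 0.0], 'origin': [427.0322167312878, 648.8322542110652, 594.478570864694], 'attitude': [0.9690832520429891, -0.009339924702858493, -2.997976686663297]}
{'clock': 0.1, 'qpos': array([ 1.27022427,  0.62926661,  0.03846326,  1.51824396, -0.02698492,
        0.99634731, -0.01999549]), 'qd': array([ 2.79176188e-04, -2.17978055e-03, -8.18016058e-04, -1.01978618e-03,
        6.55010617e-04, -1.33329251e-03, -9.88626709e-05]), 'tau': array([ 2.91527351e-03, -5.64536369e+01,  1.23109091e+00, -1.93975371e+01,
        1.15364202e-02,  5.45156407e-03, -4.81373729e-05]), 'eef_pos': array([ 151.08758074, -631.61609869,  230.48069459]), 'tool_rot': array([-3.13984640e+00,  4.17469711e-05,  2.34770378e-01]), 'force': array([-0.01166664, -0.08684216,  0.12304497]), 'torque': array([-0.03427826, -0.00939604, -0.00595175]), 'width': 85.59139181603524}
```

View pics/top0.png

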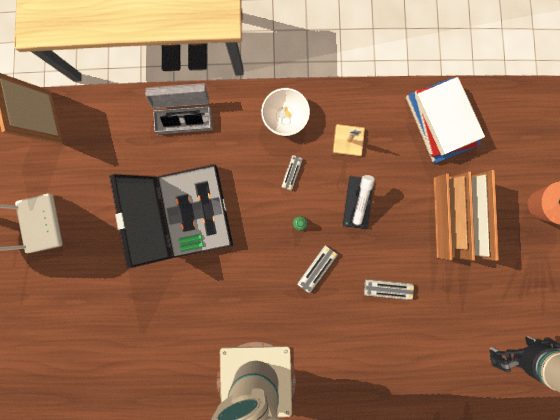

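View pics/side0.png

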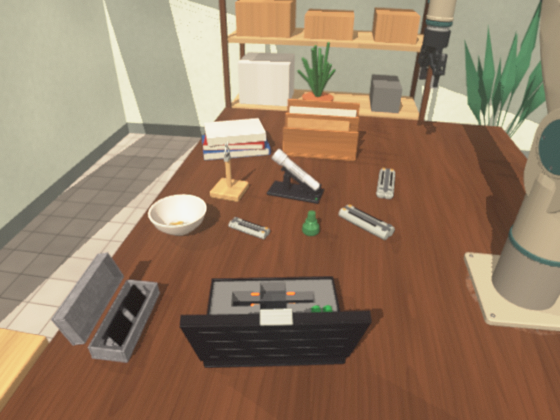

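```bash
cat > h.py <<'E'
import numpy as np, cv2
from scipy.spatial.transform import Rotation as R
from cell import *
def cam(n):
    c=calibration(n); return np.array(c["camera_matrix"]),np.array(c["distortion"]),np.array(c["origin"]),R.from_euler("xyz",c["attitude"]).as_matrix()
def p2w(n,uv,z):
    K,d,o,A=cam(n); q=cv2.undistortPoints(np.array(uv,float).reshape(-1,1,2),K,d)[:,0]
    r=np.c_[q[:,0],-q[:,1],-np.ones(len(q))]@A.T
    return o+r*((np.broadcast_to(z,len(q))-o[2])/r[:,2])[:,None]
def w2p(n,P):
    K,d,o,A=cam(n); p=(np.atleast_2d(P)-o)@A*[1,-1,-1]
    return cv2.projectPoints(p,np.zeros(3),np.zeros(3),K,d)[0][:,0]
def crop(n,im,x0,y0,x1,y1,s,grid=10):
    c=cv2.resize(cv2.cvtColor(im,cv2.COLOR_RGB2BGR)[y0:y1,x0:x1],None,fx=s,fy=s,interpolation=cv2.INTER_CUBIC)
    for x in range(-(-x0//grid)*grid,x1,grid):
        cv2.line(c,((x-x0)*s,0),((x-x0)*s,6),(0,255,255),1); cv2.putText(c,str(x),((x-x0)*s,16),0,.35,(0,255,255),1)
    for y in range(-(-y0//grid)*grid,y1,grid):
        cv2.line(c,(0,(y-y0)*s),(6,(y-y0)*s),(0,255,255),1); cv2.putText(c,str(y),(8,(y-y0)*s+4),0,.35,(0,255,255),1)
    return c
E
python3 - <<'E'
from h import *
im=get_image("top")
a=crop("top",im,105,160,235,270,6); cv2.imwrite("pics/case.png",a[:600,:800])
b=crop("top",im,275,145,425,305,5); b=cv2.resize(b,(562,600)) if 0 else b
cv2.imwrite("pics/tools.png",crop("top",im,280,150,420,300,4))
E
```

```text
(no output)
```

View pics/case.png

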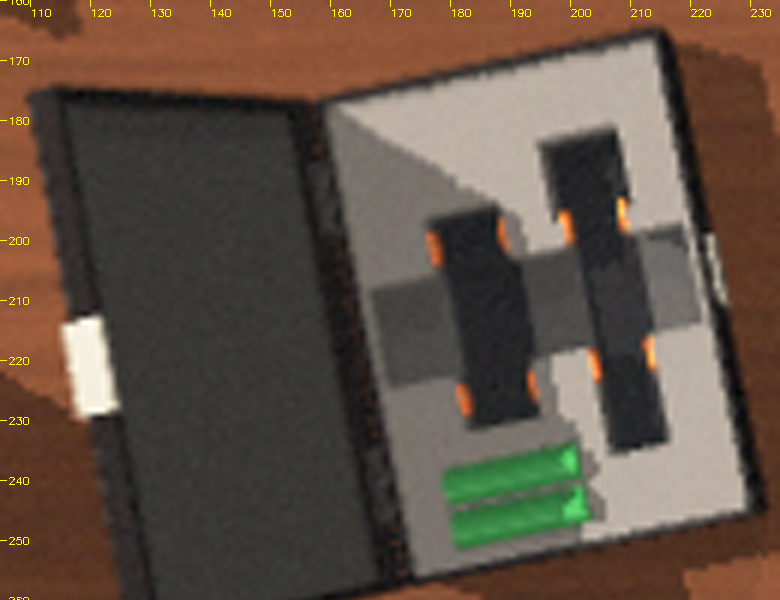

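View pics/tools.png

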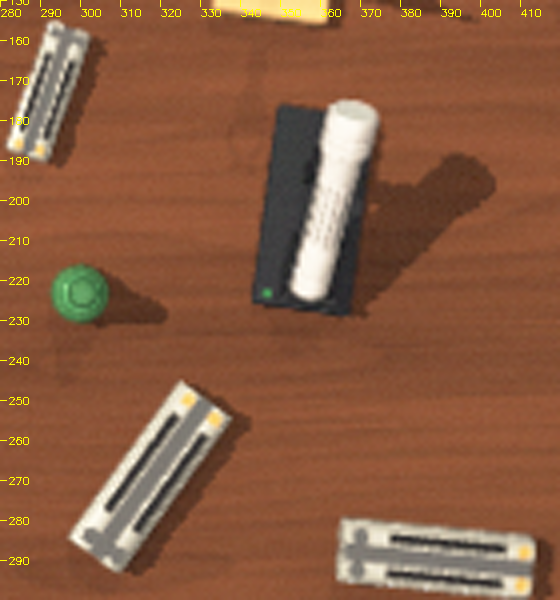

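Top view: the multitool meant is the small one at about (292,173); I measure roughly 98 x 31 mm there, while the other two come out near 140 mm. The case has its lid hinged on the image-left side and its flashlight cutout on the right, with the head end at the top. The flashlight lies in the stand with its lens near (367,177).

```bash
cat > m.py <<'E'
from h import *
from scipy.optimize import least_squares
def fit(n,uv,f,x0):
    s=least_squares(lambda q:(w2p(n,f(q))-uv).ravel(),x0,loss="soft_l1"); return s.x,np.abs(s.fun).reshape(-1,2).round(1)
def tr(q,P): 
    c,s=np.cos(q[2]),np.sin(q[2]); P=np.array(P,float); return np.c_[q[0]+c*P[:,0]-s*P[:,1],q[1]+s*P[:,0]+c*P[:,1],P[:,2]]
if __name__=="__main__":
    px=lambda c,x0,y0,s:np.array(c,float)/s+[x0,y0]-.45
    cs=px([[660,30],[765,512],[540,147],[613,128],[607,455],[667,437],[428,218],[497,205],[468,430],[540,415]],105,160,6)
    f=lambda q:tr(q,[[120,-86,46],[-120,-86,46],[78,-16.5,40],[78,-55.5,40],[-78,-21,40],[-78,-51,40],[q[4]+53,q[3]+18.5,40],[q[4]+53,q[3]-18.5,40],[q[4]-53,q[3]+18.5,40],[q[4]-53,q[3]-18.5,40]])
    q,e=fit("top",cs,f,[500,180,.2,30,0]); print("case",q.round(3),e.tolist())
    mt=px([[50,22],[90,35],[45,160],[5,150]],280,150,4)
    g=lambda q:tr(q,[[50,16.5,16],[50,-16.5,16],[-50,-16.5,16],[-50,16.5,16]])
    q,e=fit("top",mt,g,[560,-110,-.3]); print("mt",q.round(3),e.tolist(), p2w("top",mt,16).round(0).tolist())
    ch=px([[278,105],[253,302],[350,315]],280,150,4)
    q,e=fit("top",ch,lambda q:tr(q,[[75,37,10],[-75,37,10],[-75,-37,10]]),[540,-310,-.1]); print("charger",q.round(3),e.tolist())
    # flashlight lens centre and tail centre
    fl=px([[352,112],[310,290]],280,150,4)
    print("fl", p2w("top",fl,[72+43,72-43]).round(1).tolist())
    st=px([[80,293]],280,150,4); print("stopper",p2w("top",st,45).round(0).tolist())
    print("bowl",p2w("top",[[285,112]],50).round(0).tolist(),"clip",p2w("top",[[349,140]],20).round(0).tolist())
E
python3 m.py
```

```text
case [5.04557e+02 1.65699e+02 1.85000e-01 2.56390e+01 8.61000e-01] [[0.3, 0.8], [0.9, 0.6], [0.6, 0.8], [0.4, 0.5], [0.6, 0.4], [0.8, 1.2], [0.7, 0.1], [0.3, 0.7], [0.1, 0.4], [0.4, 0.3]]
mt [ 6.11165e+02 -1.19196e+02 -3.61000e-01] [[0.3, 0.3], [0.2, 0.1], [0.4, 0.8], [0.3, 0.4]] [[663.0, -122.0, 16.0], [652.0, -152.0, 16.0], [561.0, -116.0, 16.0], [569.0, -87.0, 16.0]]
charger [ 5.20251e+02 -3.14069e+02 -1.60000e-01] [[0.1, 0.8], [0.3, 0.3], [0.3, 0.4]]
fl [[579.8, -322.7, 115.0], [460.5, -305.4, 29.0]]
stopper [[462.0, -138.0, 45.0]]
bowl [[783.0, -104.0, 50.0]] clip [[703.0, -292.0, 20.0]]
```

```bash
python3 - <<'E'
from h import *
s=read_state(); R0=R.from_euler("xyz",s["tool_rot"])
def tgt(yaw,pitch): return R.from_euler("z",yaw)*R.from_euler("y",pitch)*R.from_euler("x",np.pi)
T=tgt(-.155,-np.radians(35)); d=(T*R0.inv()).as_rotvec()/np.radians(5)
z=T.as_matrix()[:,2]; c=np.array([520,-314,72.]); p=c-110*z
print(d.round(2),z.round(3),p.round(1),(p-s["eef_pos"]).round(1),(c+10*z-p).round(1))
E
```

```text
[ 0.27 -7.04 -4.33] [ 0.567 -0.089 -0.819] [ 457.7 -304.3  162.1] [306.5 327.5 -68.5] [ 68.  -10.6 -98.3]
```

Request:
{"op": "apply_moves", "data": {
  "increments": [
    {"tx": 0.03, "ty": 0.04, "tz": 0.02, "rx": 0.05, "ry": -1.2, "rz": -0.7, "claw": 0.085},
    {"tx": 0.06, "ty": 0.07, "tz": 0.03, "rx": 0.1, "ry": -2.4, "rz": -1.5, "claw": 0.085},
    {"tx": 0.09, "ty": 0.105, "tz": 0.03, "rx": 0.15, "ry": -3.6, "rz": -2.2, "claw": 0.085},
    {"tx": 0.12, "ty": 0.14, "tz": 0.03, "rx": 0.2, "ry": -4.8, "rz": -3, "claw": 0.085},
    {"tx": 0.15, "ty": 0.175, "tz": 0.03, "rx": 0.27, "ry": -6, "rz": -3.7, "claw": 0.085},
    {"tx": 0.18, "ty": 0.21, "tz": 0.02, "rx": 0.27, "ry": -7.04, "rz": -4.33, "claw": 0.085},
    {"tx": 0.21, "ty": 0.245, "tz": 0.0, "rx": 0.27, "ry": -7.04, "rz": -4.33, "claw": 0.085},
    {"tx": 0.245, "ty": 0.28, "tz": -0.03, "rx": 0.27, "ry": -7.04, "rz": -4.33, "claw": 0.085},
    {"tx": 0.28, "ty": 0.31, "tz": -0.05, "rx": 0.27, "ry": -7.04, "rz": -4.33, "claw": 0.085},
    {"tx": 0.306, "ty": 0.3275, "tz": -0.0685, "rx": 0.27, "ry": -7.04, "rz": -4.33, "claw": 0.085},
    {"tx": 0.306, "ty": 0.3275, "tz": -0.0685, "rx": 0.27, "ry": -7.04, "rz": -4.33, "claw": 0.085},
    {"tx": 0.306, "ty": 0.3275, "tz": -0.0685, "rx": 0.27, "ry": -7.04, "rz": -4.33, "claw": 0.085}
  ]
}}

```text
clock: 1.35
eef_pos: [461.1, -334.6, 218.7]
tool_rot: [-3.099, -0.553, -0.15]
force: [-0.0, -0.3, 0.8]
width: 85.1
```

Request:
{"op": "apply_moves", "data": {
  "increments": [
    {"tx": 0, "claw": 0.085},
    {"tx": 0, "claw": 0.085},
    {"tx": 0, "claw": 0.085}
  ]
}}

```text
$.increments[0]: bad value
```

```bash
python3 - <<'E'
from h import *
s=read_state(); print(s["clock"],s["eef_pos"],s["tool_rot"],s["qpos"].round(2))
E
```

```text
1.35 [ 461.13976356 -334.55160215  218.7415013 ] [-3.09917276 -0.55344685 -0.15018727] [ 1.03  0.44 -0.33  2.18 -1.1   0.23  0.1 ]
```

```bash
cat > kin.py <<'E'
from h import *
from scipy.optimize import least_squares
import itertools, json
lo=np.array([-3.06,-.37,-1.25,.18,-1.1,.23,-2.94]);hi=np.array([3.06,2.12,1.32,2.47,4.24,1.98,2.94])
def fk(q,p):
    s=p["s"]; d=p["d"]; r=R.from_euler("z",s[0]*q[0]+p["b"][0]); t=np.array([0,0,d[0]])
    r=r*R.from_euler("y",q[1]); t=t+r.apply([d[4],0,d[1]]); r=r*R.from_euler("z",s[1]*q[2])*R.from_euler("y",q[3]); t=t+r.apply([d[5],0,d[2]])
    r=r*R.from_euler("z",s[2]*q[4])*R.from_euler("y",q[5]); t=t+r.apply([0,0,d[3]]); return t,r*R.from_euler("z",s[3]*q[6]+p["b"][1])
D=[([1.27022427,.62926661,.03846326,1.51824396,-.02698492,.99634731,-.01999549],[151.0876,-631.6161,230.4807],[-3.1398464,4.17e-5,.23477])]
def res(p,D):
    o=[]
    for q,t,e in D:
        T,r=fk(q,p); o+=list((T-t)/10); o+=list((R.from_euler("xyz",e)*r.inv()).as_rotvec()*30)
    return np.array(o)
def ik(p,t,r,q0,n=20):
    best=None; rng=np.random.default_rng(0)
    for k in range(n):
        x0=np.clip(q0,lo+.02,hi-.02) if k==0 else np.clip(q0+rng.normal(0,.6,7),lo+.02,hi-.02)
        s=least_squares(lambda q:np.r_[(fk(q,p)[0]-t)/10,(r*fk(q,p)[1].inv()).as_rotvec()*30,.02*(q-q0)],x0,bounds=(lo+.01,hi-.01))
        if best is None or s.cost<best.cost: best=s
        if np.linalg.norm(s.fun[:6])<.3: break
    T,rr=fk(best.x,p); return best.x,np.linalg.norm(T-t),np.degrees((r*rr.inv()).magnitude())
E
python3 - <<'E'
from kin import *
s=read_state(); D.append((list(s["qpos"]),list(s["eef_pos"]),list(s["tool_rot"])))
out=[]
for sg in itertools.product([1,-1],repeat=4):
  for b1 in(0,np.pi):
   for b7 in (0,np.pi/2,np.pi,-np.pi/2):
    P=lambda x:dict(s=sg,d=list(x[:4])+[0,0],b=[b1+x[4],b7+x[5]])
    f=least_squares(lambda x:res(P(x),D),[330,400,400,250,0,0],max_nfev=40); out.append((f.cost,P(f.x)))
out.sort(key=lambda o:o[0])
for o in out[:4]: print(o)
json.dump(out[0][1],open("kin.json","w"))
E
```

```text
(np.float64(0.22863835850564646), {'s': (-1, -1, -1, -1), 'd': [np.float64(324.42074986041183), np.float64(556.5149714669064), np.float64(384.55146882021376), np.float64(334.0467548599659), 0, 0], 'b': [np.float64(-0.040320439780004845), np.float64(1.533500398479373)]})
(np.float64(0.22863835850564965), {'s': (-1, -1, -1, -1), 'd': [np.float64(324.4207499724337), np.float64(556.5149714311102), np.float64(384.55146882564463), np.float64(334.04675494007296), 0, 0], 'b': [np.float64(-0.04032043984648393), np.float64(1.5335003984377684)]})
(np.float64(0.22863835850565017), {'s': (-1, -1, -1, -1), 'd': [np.float64(324.42074989536314), np.float64(556.5149714549574), np.float64(384.55146880067434), np.float64(334.04675490889616), 0, 0], 'b': [np.float64(-0.04032043989045251), np.float64(-4.749684908814771)]})
(np.float64(0.2286383585056507), {'s': (-1, -1, -1, -1), 'd': [np.float64(324.42075006166374), np.float64(556.5149713250273), np.float64(384.5514689011104), np.float64(334.0467548852412), 0, 0], 'b': [np.float64(6.242864867319341), np.float64(1.5335003983906028)]})
```

```bash
python3 - <<'E'
from kin import *
p=json.load(open("kin.json")); s=read_state(); q0=s["qpos"]
def tgt(yaw,pitch): return R.from_euler("z",yaw)*R.from_euler("y",np.radians(pitch))*R.from_euler("x",np.pi)
c=np.array([520,-314,72.])
S=np.array([504.6,165.7,0])+R.from_euler("z",.185).apply([0,-36,0]); print(S)
for t in (-35,-28,-20,-10,0):
    T=tgt(-.155,t); z=T.as_matrix()[:,2]
    for off in (10,-110):
        q,e,a=ik(p,c+off*z,T,q0); print("grasp",t,off,q.round(2),round(e,1),round(a,1))
    T=tgt(.185,t+35); 
    for zz in(45,110): 
        q,e,a=ik(p,S+[0,0,zz]+10*T.as_matrix()[:,2],T,q0); print("  place",t+35,zz,q.round(2),round(e,1),round(a,1))
E
```

```text
[511.22207521 130.31429498   0.        ]
grasp -35 10 [ 1.37  1.23 -1.24  2.23  2.15  0.82 -2.9 ] 0.0 0.0
grasp -35 -110 [ 1.51  0.89 -1.24  2.34  2.    0.56 -2.92] 0.0 0.0
  place 0 45 [-0.56  0.8   0.41  2.   -0.68  0.48 -1.03] 0.0 0.0
  place 0 110 [-0.58  0.69  0.43  1.97 -0.5   0.59 -1.19] 0.0 0.0
grasp -28 10 [ 1.32  1.16 -1.21  2.15  1.9   0.78 -2.75] 0.0 0.0
grasp -28 -110 [ 1.27  0.64 -0.86  2.22  1.55  0.24 -2.59] 0.0 0.0
  place 7 45 [-0.55  0.84  0.42  1.89 -0.52  0.65 -1.18] 0.0 0.0
  place 7 110 [-0.54  0.73  0.4   1.87 -0.38  0.75 -1.3 ] 0.0 0.0
grasp -20 10 [ 0.96  0.81 -0.57  2.05  1.42  0.24 -2.49] 0.0 0.0
grasp -20 -110 [ 0.52  0.5   0.14  2.08 -0.76  0.35 -0.39] 0.0 0.0
  place 15 45 [-0.52  0.89  0.39  1.77 -0.4   0.84 -1.29] 0.0 0.0
  place 15 110 [-0.49  0.78  0.35  1.75 -0.29  0.94 -1.38] 0.0 0.0
grasp -10 10 [ 0.35  0.77  0.3   1.91 -0.74  0.42 -0.5 ] 0.0 0.0
grasp -10 -110 [ 0.32  0.56  0.35  1.89 -0.48  0.61 -0.74] 0.0 0.0
  place 25 45 [-0.47  0.96  0.34  1.61 -0.31  1.08 -1.38] 0.0 0.0
  place 25 110 [-0.45  0.86  0.3   1.59 -0.23  1.17 -1.44] 0.0 0.0
grasp 0 10 [ 0.24  0.83  0.43  1.77 -0.53  0.66 -0.75] 0.0 0.0
grasp 0 -110 [ 0.25  0.65  0.41  1.69 -0.32  0.86 -0.93] 0.0 0.0
  place 35 45 [-0.43  1.05  0.31  1.45 -0.25  1.3  -1.43] 0.0 0.0
  place 35 110 [-0.42  0.95  0.27  1.45 -0.2   1.39 -1.47] 0.0 0.0
```

Request:
{"op": "apply_moves", "data": {
  "increments": [
    {"tx": 0.01, "ty": 0, "tz": 0.0, "rx": 0.2, "ry": 1.4, "rz": 0, "claw": 0.085},
    {"tx": 0.02, "ty": 0, "tz": 0.0, "rx": 0.4, "ry": 2.8, "rz": 0, "claw": 0.085},
    {"tx": 0.03, "ty": 0, "tz": 0.0, "rx": 0.66, "ry": 4.3, "rz": 0, "claw": 0.085},
    {"tx": 0.04, "ty": 0, "tz": 0.0, "rx": 0.66, "ry": 4.3, "rz": 0, "claw": 0.085},
    {"tx": 0.04, "ty": 0, "tz": 0.0, "rx": 0.66, "ry": 4.3, "rz": 0, "claw": 0.085},
    {"tx": 0.04, "ty": 0, "tz": 0.0, "rx": 0.66, "ry": 4.3, "rz": 0, "claw": 0.085}
  ]
}}

```text
clock: 1.95
eef_pos: [500.9, -334.3, 218.0]
tool_rot: [-3.1, -0.173, -0.148]
force: [-1.0, -0.5, -1.0]
width: 85.2
```

```bash
cat > d.py <<'E'
from h import *
import sys
# usage: d.py x y z yaw pitch(deg, -=pointing out)
x,y,z,yaw,pt=map(float,sys.argv[1:6])
s=read_state(); R0=R.from_euler("xyz",s["tool_rot"])
T=R.from_euler("z",yaw)*R.from_euler("y",np.radians(pt))*R.from_euler("x",np.pi)
print("now",s["clock"],s["eef_pos"].round(1),s["tool_rot"].round(3),"F",s["force"].round(1),"q",s["qpos"].round(2),"w",round(s["width"],1))
print("d",(np.array([x,y,z])-s["eef_pos"]).round(1),"rot",((T*R0.inv()).as_rotvec()/np.radians(5)).round(2),"toolz",T.as_matrix()[:,2].round(3))
E
python3 d.py 501 -311 180 -.155 -10
```

```text
now 1.95 [ 500.9 -334.3  218. ] [-3.1   -0.173 -0.148] F [-1.  -0.5 -1. ] q [ 0.37  0.54  0.36  1.81 -0.46  0.74 -0.71] w 85.2
d [  0.1  23.3 -38. ] rot [-0.47  0.06 -0.16] toolz [ 0.172 -0.027 -0.985]
```

Request:
{"op": "apply_moves", "data": {
  "increments": [
    {"tx": 0, "ty": 0.0233, "tz": -0.02, "rx": -0.47, "ry": 0.06, "rz": -0.16, "claw": 0.085},
    {"tx": 0, "ty": 0.0233, "tz": -0.038, "rx": -0.47, "ry": 0.06, "rz": -0.16, "claw": 0.085},
    {"tx": 0.007, "ty": 0.022, "tz": -0.078, "rx": -0.47, "ry": 0.06, "rz": -0.16, "claw": 0.085},
    {"tx": 0.014, "ty": 0.021, "tz": -0.118, "rx": -0.47, "ry": 0.06, "rz": -0.16, "claw": 0.085},
    {"tx": 0.018, "ty": 0.02, "tz": -0.14, "rx": -0.47, "ry": 0.06, "rz": -0.16, "claw": 0.085},
    {"tx": 0.0207, "ty": 0.02, "tz": -0.156, "rx": -0.47, "ry": 0.06, "rz": -0.16, "claw": 0.085},
    {"tx": 0.0207, "ty": 0.02, "tz": -0.156, "rx": -0.47, "ry": 0.06, "rz": -0.16, "claw": 0.085}
  ]
}}

```text
clock: 2.65
eef_pos: [516.5, -316.1, 60.2]
tool_rot: [-3.139, -0.17, -0.164]
force: [0.0, 0.3, 0.1]
width: 85.1
```

```bash
python3 d.py 521.7 -314.3 62.2 -.155 -10; python3 - <<'E'
from h import *
a=crop("top",get_image("top"),310,150,410,240,4,20); b=crop("side",get_image("side"),240,120,350,220,4,20)
h=max(a.shape[0],b.shape[0]); f=lambda c:cv2.copyMakeBorder(c,0,h-c.shape[0],0,0,0)
o=np.hstack([f(a),f(b)]); o=cv2.resize(o,None,fx=.95,fy=.95); cv2.imwrite("pics/g1.png",o); print(o.shape)
E
```

```text
now 2.65 [ 516.5 -316.1   60.2] [-3.139 -0.17  -0.164] F [0.  0.3 0.1] q [ 0.42  0.76  0.19  1.93 -0.6   0.36 -0.64] w 85.1
d [5.2 1.8 2. ] rot [-0.04 -0.05  0.1 ] toolz [ 0.172 -0.027 -0.985]
(380, 798, 3)
```

View pics/g1.png

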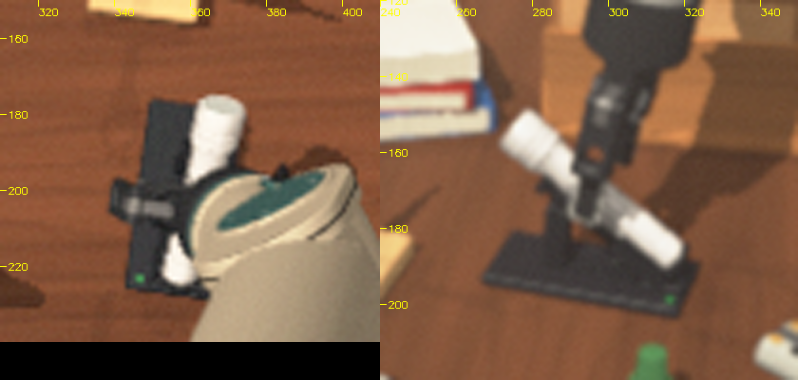

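The fingers straddle the barrel near its middle: around (357,205) in the top view and (295,170) in the side view. I'm closing the gripper now.

Request:
{"op": "apply_moves", "data": {
  "increments": [
    {"tx": 0.004, "ty": 0.002, "tz": 0.001, "claw": 0.085, "rz": 0.1},
    {"tx": 0.004, "ty": 0.002, "tz": 0.001, "claw": 0.05, "rz": 0.1},
    {"tx": 0.004, "ty": 0.002, "tz": 0.001, "claw": 0.03, "rz": 0.1},
    {"tx": 0.004, "ty": 0.002, "tz": 0.001, "claw": 0.02, "rz": 0.1},
    {"tx": 0.004, "ty": 0.002, "tz": 0.001, "claw": 0.01, "rz": 0.1},
    {"tx": 0.004, "ty": 0.002, "tz": 0.001, "claw": 0.01, "rz": 0.1},
    {"tx": 0.004, "ty": 0.002, "tz": 0.001, "claw": 0.01, "rz": 0.1},
    {"tx": 0.004, "ty": 0.002, "tz": 0.001, "claw": 0.01, "rz": 0.1}
  ]
}}

```text
$.increments[0]: bad value
```

```bash
python3 d.py 521.7 -314.3 62.2 -.155 -10
```

```text
now 2.75 [ 518.2 -317.1   62.7] [-3.141 -0.174 -0.163] F [-0.3  0.3 -0. ] q [ 0.41  0.75  0.2   1.93 -0.59  0.36 -0.64] w 85.1
d [ 3.5  2.8 -0.5] rot [-0.01 -0.01  0.09] toolz [ 0.172 -0.027 -0.985]
```

Request:
{"op": "apply_moves", "data": {
  "increments": [
    {"tx": 0.003, "ty": 0.002, "tz": 0.0, "rx": 0, "ry": 0, "rz": 0.1, "claw": 0.085},
    {"tx": 0.003, "ty": 0.002, "tz": 0.0, "rx": 0, "ry": 0, "rz": 0.1, "claw": 0.05},
    {"tx": 0.003, "ty": 0.002, "tz": 0.0, "rx": 0, "ry": 0, "rz": 0.1, "claw": 0.03},
    {"tx": 0.003, "ty": 0.002, "tz": 0.0, "rx": 0, "ry": 0, "rz": 0.1, "claw": 0.015},
    {"tx": 0.003, "ty": 0.002, "tz": 0.0, "rx": 0, "ry": 0, "rz": 0.1, "claw": 0.01},
    {"tx": 0.003, "ty": 0.002, "tz": 0.0, "rx": 0, "ry": 0, "rz": 0.1, "claw": 0.01},
    {"tx": 0.003, "ty": 0.002, "tz": 0.0, "rx": 0, "ry": 0, "rz": 0.1, "claw": 0.01},
    {"tx": 0.003, "ty": 0.002, "tz": 0.0, "rx": 0, "ry": 0, "rz": 0.1, "claw": 0.01},
    {"tx": 0.003, "ty": 0.002, "tz": 0.0, "rx": 0, "ry": 0, "rz": 0.1, "claw": 0.01}
  ]
}}

```text
clock: 3.65
eef_pos: [522.8, -314.6, 63.1]
tool_rot: [3.141, -0.175, -0.152]
force: [-1.3, -0.2, 5.9]
width: 24.0
```

```bash
python3 d.py 521.7 -314.3 62.2 -.155 -10
```

```text
now 3.65 [ 522.8 -314.6   63.1] [ 3.141 -0.175 -0.152] F [-1.3 -0.2  5.9] q [ 0.41  0.76  0.2   1.93 -0.59  0.36 -0.64] w 24.0
d [-1.1  0.3 -0.9] rot [ 0.01  0.01 -0.03] toolz [ 0.172 -0.027 -0.985]
```

Request:
{"op": "apply_moves", "data": {
  "increments": [
    {"tx": -0.01, "ty": 0.002, "tz": 0.015, "rx": 0, "ry": 0, "rz": 0, "claw": 0.01},
    {"tx": -0.02, "ty": 0.003, "tz": 0.03, "rx": 0, "ry": 0, "rz": 0, "claw": 0.01},
    {"tx": -0.02, "ty": 0.003, "tz": 0.07, "rx": 0, "ry": 0, "rz": 0, "claw": 0.01},
    {"tx": -0.02, "ty": 0.003, "tz": 0.11, "rx": 0, "ry": 0, "rz": 0, "claw": 0.01},
    {"tx": -0.02, "ty": 0.003, "tz": 0.14, "rx": 0, "ry": 0, "rz": 0, "claw": 0.01},
    {"tx": -0.015, "ty": 0.03, "tz": 0.14, "rx": 0, "ry": 0, "rz": 0, "claw": 0.01},
    {"tx": -0.015, "ty": 0.07, "tz": 0.14, "rx": 0, "ry": 0, "rz": 0, "claw": 0.01},
    {"tx": -0.015, "ty": 0.11, "tz": 0.14, "rx": 0, "ry": 0, "rz": 0, "claw": 0.01},
    {"tx": -0.015, "ty": 0.15, "tz": 0.14, "rx": 0, "ry": 0, "rz": 0, "claw": 0.01},
    {"tx": -0.015, "ty": 0.19, "tz": 0.14, "rx": 0, "ry": 0, "rz": 0, "claw": 0.01},
    {"tx": -0.015, "ty": 0.22, "tz": 0.14, "rx": 0, "ry": 0, "rz": 0, "claw": 0.01},
    {"tx": -0.015, "ty": 0.22, "tz": 0.14, "rx": 0, "ry": 0, "rz": 0, "claw": 0.01}
  ]
}}

```text
clock: 4.85
eef_pos: [507.1, -88.0, 201.6]
tool_rot: [-3.139, -0.171, -0.143]
force: [-0.4, 0.2, -1.8]
width: 23.9
```

```bash
python3 d.py 508.5 129.8 121 .185 25
```

```text
now 4.85 [507.1 -88.  201.6] [-3.139 -0.171 -0.143] F [-0.4  0.2 -1.8] q [-0.22  0.44  0.46  2.09 -0.42  0.52 -1.17] w 23.9
d [  1.4 217.8 -80.6] rot [-0.18  6.99  3.65] toolz [-0.415 -0.078 -0.906]
```

Request:
{"op": "apply_moves", "data": {
  "increments": [
    {"tx": 0.0, "ty": 0.03, "tz": 0, "rx": -0.03, "ry": 1.0, "rz": 0.5, "claw": 0.01},
    {"tx": 0.0, "ty": 0.07, "tz": 0, "rx": -0.06, "ry": 2.2, "rz": 1.15, "claw": 0.01},
    {"tx": 0.0, "ty": 0.11, "tz": 0, "rx": -0.1, "ry": 3.4, "rz": 1.8, "claw": 0.01},
    {"tx": 0.0, "ty": 0.15, "tz": 0, "rx": -0.12, "ry": 4.6, "rz": 2.4, "claw": 0.01},
    {"tx": 0.0, "ty": 0.19, "tz": 0, "rx": -0.15, "ry": 5.8, "rz": 3.0, "claw": 0.01},
    {"tx": 0.0014, "ty": 0.21, "tz": -0.02, "rx": -0.18, "ry": 7, "rz": 3.65, "claw": 0.01},
    {"tx": 0.0014, "ty": 0.215, "tz": -0.05, "rx": -0.18, "ry": 7, "rz": 3.65, "claw": 0.01},
    {"tx": 0.0014, "ty": 0.215, "tz": -0.08, "rx": -0.18, "ry": 7, "rz": 3.65, "claw": 0.01},
    {"tx": 0.0014, "ty": 0.215, "tz": -0.08, "rx": -0.18, "ry": 7, "rz": 3.65, "claw": 0.01},
    {"tx": 0.0014, "ty": 0.215, "tz": -0.08, "rx": -0.18, "ry": 7, "rz": 3.65, "claw": 0.01}
  ]
}}

```text
clock: 5.85
eef_pos: [509.2, 120.0, 122.6]
tool_rot: [3.133, 0.435, 0.175]
force: [0.2, -0.7, -1.6]
width: 24.0
```

```bash
python3 d.py 508.5 129.8 121 .185 25; python3 - <<'E'
from h import *
a=crop("top",get_image("top"),165,155,255,255,5,10); b=crop("side",get_image("side"),180,210,380,370,2,20)
h=max(a.shape[0],b.shape[0]); f=lambda c:cv2.copyMakeBorder(c,0,h-c.shape[0],0,0,0)
o=np.hstack([f(a),f(b)])[:,:800]; cv2.imwrite("pics/p1.png",o); print(o.shape)
E
```

```text
now 5.85 [509.2 120.  122.6] [3.133 0.435 0.175] F [ 0.2 -0.7 -1.6] q [-0.49  0.86  0.4   1.58 -0.3   1.22 -1.37] w 24.0
d [-0.7  9.8 -1.6] rot [0.09 0.03 0.07] toolz [-0.415 -0.078 -0.906]
(500, 800, 3)
```

View pics/p1.png

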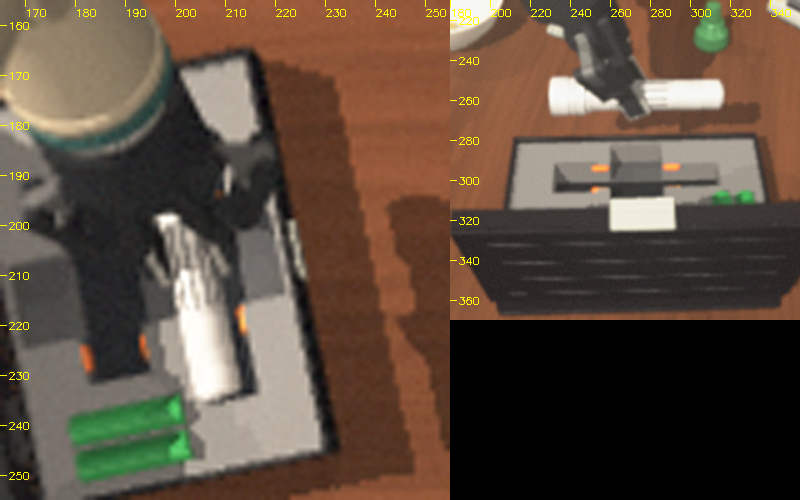

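```bash
python3 - <<'E'
from h import *
s=read_state(); yaw=s["tool_rot"][2]; dp=s["tool_rot"][1]-np.radians(25)
tcp=s["eef_pos"]; a=R.from_euler("z",yaw)*R.from_euler("y",dp)
o=tcp-a.apply([-2.8,0,-8.9]); print(s["clock"],tcp.round(1),s["tool_rot"].round(3),"origin",o.round(1))
for t in (75,-75): print(t,w2p("side",o+a.apply([t,0,0])).round(1),w2p("top",o+a.apply([t,0,0])).round(1))
# from pixels: given y known by plane
K,d,og,A=cam("side")
for uv,t in (((230,258.3),75),((315.8,256.8),-75)):
    q=cv2.undistortPoints(np.array(uv,float).reshape(1,1,2),K,d)[0,0]; r=A@[q[0],-q[1],-1]
    y=(o+a.apply([t,0,0]))[1]; print((og+r*(y-og[1])/r[1]).round(1), "pred",(o+a.apply([t,0,0])).round(1))
E
```

```text
5.95 [510.3 120.3 124. ] [3.133 0.431 0.175] origin [513.1 120.8 133. ]
75 [[230.6 257.3]] [[198.  178.4]]
-75 [[315.9 256.5]] [[208.7 233.5]]
[588.2 133.8 130.9] pred [586.9 133.8 133.3]
[439.3 107.7 131.9] pred [439.2 107.7 132.6]
```

Request:
{"op": "apply_moves", "data": {
  "increments": [
    {"tx": -0.002, "ty": 0.0095, "tz": 0, "rx": 0.09, "ry": 0.03, "rz": 0.1, "claw": 0.01},
    {"tx": -0.002, "ty": 0.0095, "tz": -0.02, "rx": 0.09, "ry": 0.03, "rz": 0.1, "claw": 0.01},
    {"tx": -0.002, "ty": 0.0095, "tz": -0.04, "rx": 0.09, "ry": 0.03, "rz": 0.1, "claw": 0.01},
    {"tx": -0.002, "ty": 0.0095, "tz": -0.06, "rx": 0.09, "ry": 0.03, "rz": 0.1, "claw": 0.01},
    {"tx": -0.002, "ty": 0.0095, "tz": -0.065, "rx": 0.09, "ry": 0.03, "rz": 0.1, "claw": 0.01},
    {"tx": -0.002, "ty": 0.0095, "tz": -0.065, "rx": 0.09, "ry": 0.03, "rz": 0.1, "claw": 0.01},
    {"tx": -0.002, "ty": 0.0095, "tz": -0.065, "rx": 0.09, "ry": 0.03, "rz": 0.1, "claw": 0.01}
  ]
}}

```text
clock: 6.65
eef_pos: [508.0, 130.7, 58.7]
tool_rot: [-3.14, 0.433, 0.189]
force: [-0.2, -0.6, -1.6]
width: 24.2
```

```bash
python3 d.py 508.5 129.8 48 .185 25; python3 - <<'E'
from h import *
a=crop("top",get_image("top"),165,155,235,255,6,10); b=crop("side",get_image("side"),210,225,340,315,3,20)
h=max(a.shape[0],b.shape[0]); f=lambda c:cv2.copyMakeBorder(c,0,h-c.shape[0],0,0,0)
o=np.hstack([f(a),f(b)])[:,:800]; cv2.imwrite("pics/p2.png",o); print(o.shape)
E
```

```text
now 6.65 [508.  130.7  58.7] [-3.14   0.433  0.189] F [-0.2 -0.6 -1.6] q [-0.48  0.94  0.37  1.6  -0.33  1.11 -1.36] w 24.2
d [  0.5  -0.9 -10.7] rot [-0.02  0.03 -0.04] toolz [-0.415 -0.078 -0.906]
(600, 800, 3)
```

View pics/p2.png

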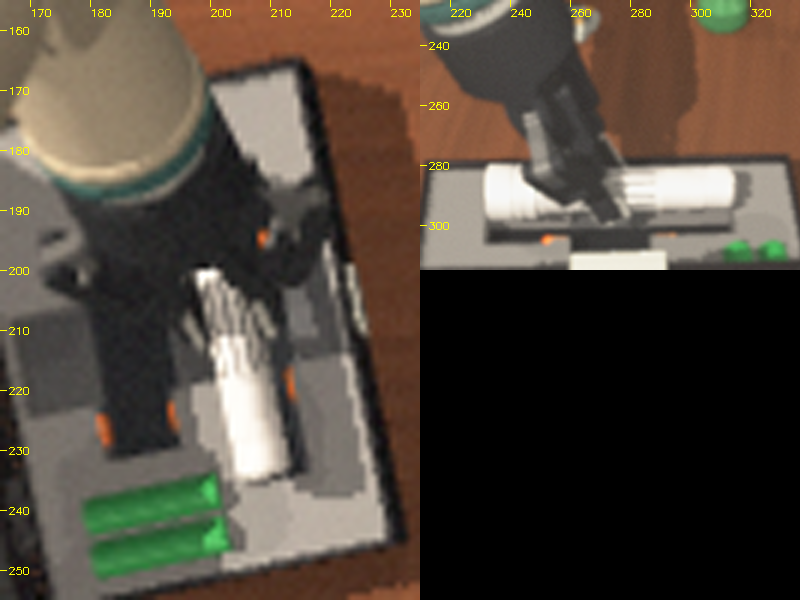

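```bash
python3 - <<'E'
from h import *
g0=cv2.imread("pics/top0.png",0).astype(float); g1=cv2.cvtColor(get_image("top"),cv2.COLOR_RGB2GRAY).astype(float)
def edges(g,row,a,b):
    x=np.arange(a,b); v=g[row,a:b]; d=np.diff(v); 
    sub=lambda i:i
    out=[]
    for sg in(-1,1):
        i=int(np.argmax(sg*d)); w=np.clip(sg*d[max(0,i-1):i+2],0,None); out.append(a+.5+(w*np.arange(max(0,i-1),max(0,i-1)+len(w))).sum()/w.sum())
    return out
q=[504.6,165.7,.185]
def own(P): return (R.from_euler("z",-q[2]).apply(np.array(P)-[q[0],q[1],0])).round(1)
for r in (183,186,189,192,224,226,228,230,232):
    e=edges(g0,r,190,226); w=p2w("top",[(x,r) for x in e],40); print("cut",r,np.round(e,1),own(w)[:,:2].tolist(), own(w)[:,1].mean().round(1))
for r in (216,220,224,226,228,230):
    e=edges(g1,r,196,214)[::-1]; w=p2w("top",[(x,r) for x in e],68); print("fl",r,np.round(e,1),own(w)[:,:2].tolist(), own(w)[:,1].mean().round(1))
print(read_state()["eef_pos"])
E
```

```text
cut 183 [216.9 207.8] [[64.6, -81.7], [70.1, -55.9]] -68.8
cut 186 [217.7 208.4] [[55.6, -82.3], [61.2, -55.9]] -69.1
cut 189 [217.8 209. ] [[47.0, -80.7], [52.4, -55.6]] -68.2
cut 192 [195.8 209.5] [[51.9, -16.5], [43.6, -55.4]] -36.0
cut 224 [204.  214.4] [[-43.5, -21.3], [-49.7, -50.7]] -36.0
cut 226 [204.4 214.9] [[-49.4, -21.4], [-55.7, -51.0]] -36.2
cut 228 [204.7 215.2] [[-55.2, -21.0], [-61.5, -50.6]] -35.8
cut 230 [205.4 215.7] [[-61.2, -21.8], [-67.4, -50.9]] -36.4
cut 232 [205.6 215.8] [[-67.0, -21.4], [-73.1, -50.2]] -35.8
fl 216 [200.3 206.3] [[-20.6, -20.7], [-24.1, -37.1]] -28.9
fl 220 [201.3 210.3] [[-32.2, -21.2], [-37.5, -46.1]] -33.6
fl 224 [201.9 211.2] [[-43.6, -20.7], [-49.0, -46.4]] -33.6
fl 226 [202.5 211.4] [[-49.4, -21.1], [-54.6, -45.7]] -33.4
fl 228 [197.6 212.2] [[-52.0, -6.4], [-60.6, -46.7]] -26.6
fl 230 [203.3 212.3] [[-60.8, -21.0], [-66.1, -45.8]] -33.4
[507.9522011  130.56365053  58.5934472 ]
```

Request:
{"op": "apply_moves", "data": {
  "increments": [
    {"tx": 0.0, "ty": -0.0017, "tz": -0.004, "rx": -0.02, "ry": 0.03, "rz": -0.04, "claw": 0.01},
    {"tx": 0.0, "ty": -0.0017, "tz": -0.008, "rx": -0.02, "ry": 0.03, "rz": -0.04, "claw": 0.01},
    {"tx": 0.0, "ty": -0.0017, "tz": -0.012, "rx": -0.02, "ry": 0.03, "rz": -0.04, "claw": 0.01},
    {"tx": 0.0, "ty": -0.0017, "tz": -0.016, "rx": -0.02, "ry": 0.03, "rz": -0.04, "claw": 0.01},
    {"tx": 0.0, "ty": -0.0017, "tz": -0.019, "rx": -0.02, "ry": 0.03, "rz": -0.04, "claw": 0.01},
    {"tx": 0.0, "ty": -0.0017, "tz": -0.019, "rx": -0.02, "ry": 0.03, "rz": -0.04, "claw": 0.01},
    {"tx": 0.0, "ty": -0.0017, "tz": -0.019, "rx": -0.02, "ry": 0.03, "rz": -0.04, "claw": 0.01}
  ]
}}

```text
clock: 7.5
eef_pos: [507.2, 128.6, 38.5]
tool_rot: [3.141, 0.438, 0.185]
force: [-0.5, -0.5, -1.9]
width: 24.1
```

Request:
{"op": "apply_moves", "data": {
  "increments": [
    {"tx": 0.0005, "ty": 0, "tz": -0.002, "rx": 0, "ry": 0, "rz": 0, "claw": 0.01},
    {"tx": 0.0005, "ty": 0, "tz": -0.004, "rx": 0, "ry": 0, "rz": 0, "claw": 0.01},
    {"tx": 0.0005, "ty": 0, "tz": -0.004, "rx": 0, "ry": 0, "rz": 0, "claw": 0.01}
  ]
}}

```text
clock: 7.8
eef_pos: [507.8, 128.4, 35.4]
tool_rot: [3.141, 0.438, 0.184]
force: [-0.2, -1.0, 6.9]
width: 23.9
```

Request:
{"op": "apply_moves", "data": {
  "increments": [
    {"tx": 0.0, "ty": 0, "tz": -0.002, "rx": 0, "ry": 0, "rz": 0, "claw": 0.01},
    {"tx": 0.0, "ty": 0, "tz": -0.004, "rx": 0, "ry": 0, "rz": 0, "claw": 0.01},
    {"tx": 0.0, "ty": 0, "tz": -0.006, "rx": 0, "ry": 0, "rz": 0, "claw": 0.01},
    {"tx": 0.0, "ty": 0, "tz": -0.006, "rx": 0, "ry": 0, "rz": 0, "claw": 0.01}
  ]
}}

```text
clock: 8.2
eef_pos: [508.2, 128.4, 31.6]
tool_rot: [3.141, 0.438, 0.185]
force: [-1.4, -0.3, 17.9]
width: 23.9
```

Request:
{"op": "apply_moves", "data": {
  "increments": [
    {"tx": 0.0, "ty": 0, "tz": -0.002, "rx": 0, "ry": 0, "rz": 0, "claw": 0.01},
    {"tx": 0.0, "ty": 0, "tz": -0.004, "rx": 0, "ry": 0, "rz": 0, "claw": 0.01},
    {"tx": 0.0, "ty": 0, "tz": -0.004, "rx": 0, "ry": 0, "rz": 0, "claw": 0.01}
  ]
}}

```text
clock: 8.5
eef_pos: [509.6, 128.7, 25.4]
tool_rot: [3.141, 0.434, 0.185]
force: [2.9, -0.0, 2.3]
width: 23.7
```

Request:
{"op": "apply_moves", "data": {
  "increments": [
    {"tx": 0.0, "ty": 0, "tz": 0, "rx": 0, "ry": 0, "rz": 0, "claw": 0.046},
    {"tx": 0.0, "ty": 0, "tz": 0, "rx": 0, "ry": 0, "rz": 0, "claw": 0.046},
    {"tx": 0.0, "ty": 0, "tz": 0, "rx": 0, "ry": 0, "rz": 0, "claw": 0.046},
    {"tx": 0.0, "ty": 0, "tz": 0, "rx": 0, "ry": 0, "rz": 0, "claw": 0.046},
    {"tx": 0.008, "ty": 0.0015, "tz": 0.018, "rx": 0, "ry": 0, "rz": 0, "claw": 0.046},
    {"tx": 0.021, "ty": 0.004, "tz": 0.045, "rx": 0, "ry": 0, "rz": 0, "claw": 0.046},
    {"tx": 0.02, "ty": 0.004, "tz": 0.075, "rx": 0.27, "ry": -1.5, "rz": 0, "claw": 0.0},
    {"tx": 0.01, "ty": 0.004, "tz": 0.075, "rx": 0.54, "ry": -3, "rz": 0, "claw": 0.0},
    {"tx": 0.003, "ty": 0.002, "tz": 0.075, "rx": 0.91, "ry": -4.9, "rz": 0, "claw": 0.0},
    {"tx": 0.003, "ty": 0.002, "tz": 0.075, "rx": 0.91, "ry": -4.9, "rz": 0, "claw": 0.0},
    {"tx": 0.003, "ty": 0.002, "tz": 0.075, "rx": 0.91, "ry": -4.9, "rz": 0, "claw": 0.0}
  ]
}}

```text
clock: 9.6
eef_pos: [508.5, 130.6, 100.1]
tool_rot: [3.142, 0.005, 0.184]
force: [0.2, -0.3, -0.6]
width: -0.3
```

```bash
python3 d.py 511.2 130.3 55 .185 0
```

```text
now 9.6 [508.5 130.6 100.1] [3.142 0.005 0.184] F [ 0.2 -0.3 -0.6] q [-0.53  0.68  0.35  1.98 -0.42  0.56 -1.28] w -0.3
d [  2.7  -0.3 -45.1] rot [ 0.01 -0.05  0.01] toolz [ 0. -0. -1.]
```

Next I press with the closed fingers. Home puts the top of the barrel at z = 43.

Request:
{"op": "apply_moves", "data": {
  "increments": [
    {"tx": 0.003, "ty": 0, "tz": -0.02, "rx": 0, "ry": 0, "rz": 0, "claw": 0.0},
    {"tx": 0.003, "ty": 0, "tz": -0.04, "rx": 0, "ry": 0, "rz": 0, "claw": 0.0},
    {"tx": 0.003, "ty": 0, "tz": -0.048, "rx": 0, "ry": 0, "rz": 0, "claw": 0.0},
    {"tx": 0.003, "ty": 0, "tz": -0.052, "rx": 0, "ry": 0, "rz": 0, "claw": 0.0},
    {"tx": 0.003, "ty": 0, "tz": -0.055, "rx": 0, "ry": 0, "rz": 0, "claw": 0.0},
    {"tx": 0.003, "ty": 0, "tz": -0.057, "rx": 0, "ry": 0, "rz": 0, "claw": 0.0},
    {"tx": 0.003, "ty": 0, "tz": -0.058, "rx": 0, "ry": 0, "rz": 0, "claw": 0.0},
    {"tx": 0.003, "ty": 0, "tz": -0.058, "rx": 0, "ry": 0, "rz": 0, "claw": 0.0}
  ]
}}

```text
clock: 10.4
eef_pos: [514.5, 130.8, 42.8]
tool_rot: [3.141, 0.001, 0.184]
force: [-0.8, -0.0, 7.2]
width: -0.1
```

Request:
{"op": "apply_moves", "data": {
  "increments": [
    {"tx": -0.002, "ty": 0, "tz": -0.003, "rx": 0, "ry": 0, "rz": 0, "claw": 0.0},
    {"tx": -0.002, "ty": 0, "tz": -0.005, "rx": 0, "ry": 0, "rz": 0, "claw": 0.0},
    {"tx": -0.002, "ty": 0, "tz": -0.005, "rx": 0, "ry": 0, "rz": 0, "claw": 0.0}
  ]
}}

```text
clock: 10.7
eef_pos: [514.6, 130.8, 42.2]
tool_rot: [-3.141, -0.004, 0.183]
force: [-6.9, -1.7, 48.8]
width: -0.1
```

Request:
{"op": "apply_moves", "data": {
  "increments": [
    {"tx": 0, "ty": 0, "tz": 0.02, "rx": 0, "ry": 0, "rz": 0, "claw": 0.0},
    {"tx": 0, "ty": 0, "tz": 0.06, "rx": 0, "ry": 0, "rz": 0, "claw": 0.0},
    {"tx": 0, "ty": -0.01, "tz": 0.1, "rx": 0, "ry": 0, "rz": -0.5, "claw": 0.03},
    {"tx": 0.015, "ty": -0.045, "tz": 0.12, "rx": 0, "ry": 0, "rz": -1.5, "claw": 0.085},
    {"tx": 0.03, "ty": -0.085, "tz": 0.12, "rx": 0, "ry": 0, "rz": -2.5, "claw": 0.085},
    {"tx": 0.045, "ty": -0.125, "tz": 0.12, "rx": 0, "ry": 0, "rz": -3.5, "claw": 0.085},
    {"tx": 0.06, "ty": -0.165, "tz": 0.12, "rx": 0, "ry": 0, "rz": -4.5, "claw": 0.085},
    {"tx": 0.075, "ty": -0.205, "tz": 0.12, "rx": 0, "ry": 0, "rz": -5.5, "claw": 0.085},
    {"tx": 0.09, "ty": -0.24, "tz": 0.1, "rx": 0, "ry": 0, "rz": -6.23, "claw": 0.085},
    {"tx": 0.0965, "ty": -0.25, "tz": 0.07, "rx": 0, "ry": 0, "rz": -6.23, "claw": 0.085},
    {"tx": 0.0965, "ty": -0.25, "tz": 0.05, "rx": 0, "ry": 0, "rz": -6.23, "claw": 0.085},
    {"tx": 0.0965, "ty": -0.25, "tz": 0.05, "rx": 0, "ry": 0, "rz": -6.23, "claw": 0.085}
  ]
}}

```text
clock: 11.9
eef_pos: [606.1, -119.0, 84.0]
tool_rot: [3.14, 0.009, -0.36]
force: [-0.5, -0.0, -0.5]
width: 85.0
```

```bash
python3 d.py 611.2 -119.2 5 -.361 0; python3 - <<'E'
from h import *
a=crop("top",get_image("top"),160,155,235,255,6,10); b=crop("side",get_image("side"),200,205,310,305,3,20)
h=max(a.shape[0],b.shape[0]); f=lambda c:cv2.copyMakeBorder(c,0,h-c.shape[0],0,0,0)
o=np.hstack([f(a),f(b)])[:,:800]; cv2.imwrite("pics/p3.png",o); print(o.shape)
E
```

```text
now 11.9 [ 606.1 -119.    84. ] [ 3.14   0.009 -0.36 ] F [-0.5 -0.  -0.5] q [-0.13  0.82  0.48  1.73 -0.53  0.73 -1.31] w 85.0
d [  5.1  -0.2 -79. ] rot [-0.02 -0.1  -0.01] toolz [-0. -0. -1.]
(600, 780, 3)
```

View pics/p3.png

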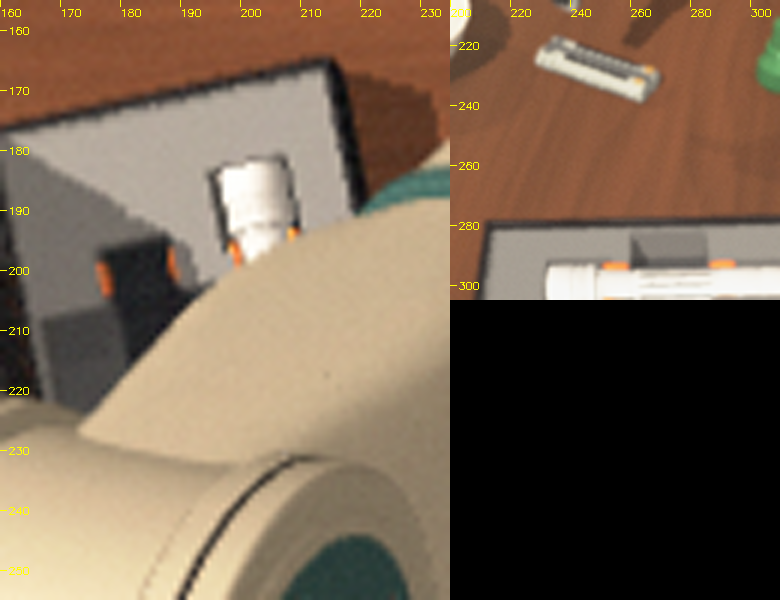

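Request:
{"op": "apply_moves", "data": {
  "increments": [
    {"tx": 0.005, "ty": 0, "tz": -0.03, "rx": -0.02, "ry": -0.1, "rz": 0, "claw": 0.085},
    {"tx": 0.005, "ty": 0, "tz": -0.06, "rx": -0.02, "ry": -0.1, "rz": 0, "claw": 0.085},
    {"tx": 0.005, "ty": 0, "tz": -0.075, "rx": -0.02, "ry": -0.1, "rz": 0, "claw": 0.085},
    {"tx": 0.005, "ty": 0, "tz": -0.079, "rx": -0.02, "ry": -0.1, "rz": 0, "claw": 0.07},
    {"tx": 0.005, "ty": 0, "tz": -0.079, "rx": -0.02, "ry": -0.1, "rz": 0, "claw": 0.045},
    {"tx": 0.005, "ty": 0, "tz": -0.079, "rx": -0.02, "ry": -0.1, "rz": 0, "claw": 0.03},
    {"tx": 0.005, "ty": 0, "tz": -0.079, "rx": -0.02, "ry": -0.1, "rz": 0, "claw": 0.02},
    {"tx": 0.005, "ty": 0, "tz": -0.079, "rx": -0.02, "ry": -0.1, "rz": 0, "claw": 0.015},
    {"tx": 0.005, "ty": 0, "tz": -0.079, "rx": -0.02, "ry": -0.1, "rz": 0, "claw": 0.015},
    {"tx": 0.005, "ty": 0, "tz": -0.079, "rx": -0.02, "ry": -0.1, "rz": 0, "claw": 0.015}
  ]
}}

```text
clock: 13.0
eef_pos: [614.4, -119.8, 9.6]
tool_rot: [-3.141, -0.009, -0.359]
force: [-1.6, 0.1, 5.2]
width: 30.1
```

```bash
python3 d.py 611.2 -119.2 5 -.361 0
```

```text
now 13.0 [ 614.4 -119.8    9.6] [-3.141 -0.009 -0.359] F [-1.6  0.1  5.2] q [-0.09  0.93  0.4   1.74 -0.6   0.58 -1.26] w 30.1
d [-3.2  0.6 -4.6] rot [ 0.03  0.1  -0.02] toolz [-0. -0. -1.]
```

Request:
{"op": "apply_moves", "data": {
  "increments": [
    {"tx": 0, "ty": 0, "tz": 0.015, "rx": 0, "ry": 0, "rz": 0, "claw": 0.015},
    {"tx": 0, "ty": 0, "tz": 0.03, "rx": 0, "ry": 0, "rz": 0, "claw": 0.015},
    {"tx": 0, "ty": 0, "tz": 0.06, "rx": 0, "ry": 0, "rz": 0, "claw": 0.015},
    {"tx": 0, "ty": 0, "tz": 0.08, "rx": 0, "ry": 0, "rz": 0, "claw": 0.015},
    {"tx": 0, "ty": 0, "tz": 0.08, "rx": 0, "ry": 0, "rz": 0, "claw": 0.015}
  ]
}}

```text
clock: 13.5
eef_pos: [615.8, -120.2, 91.8]
tool_rot: [-3.14, -0.013, -0.359]
force: [0.8, -0.6, -2.2]
width: 29.7
```

```bash
python3 d.py 611.2 -119.2 5 -.361 0; python3 - <<'E'
from h import *
b=crop("side",get_image("side"),200,150,320,250,5,20)
cv2.imwrite("pics/p4.png",b)
E
```

```text
now 13.5 [ 615.8 -120.2   91.8] [-3.14  -0.013 -0.359] F [ 0.8 -0.6 -2.2] q [-0.14  0.82  0.48  1.72 -0.53  0.72 -1.31] w 29.7
d [ -4.6   1.  -86.8] rot [ 0.04  0.14 -0.02] toolz [-0. -0. -1.]
```

View pics/p4.png

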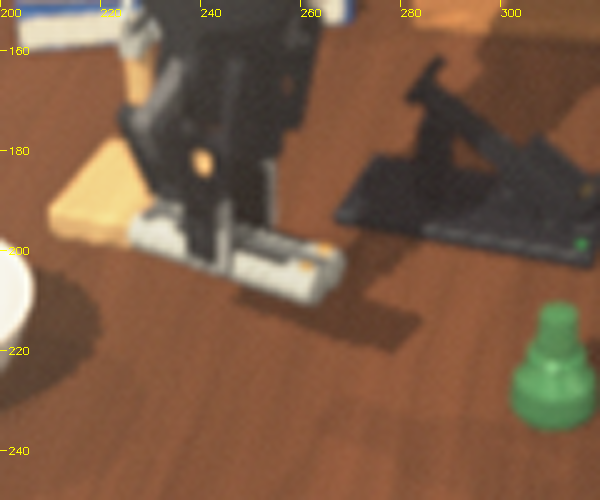

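```bash
python3 - <<'E'
from h import *
px=lambda c:np.array(c,float)/5+[200,150]-.45
P=p2w("side",px([[131,240],[310,304]]),[84,84]); print(P.round(1),np.linalg.norm(P[0]-P[1]),np.arctan2(*(P[0]-P[1])[1::-1]))
P=p2w("side",px([[343,255],[318,302]]),[91,84]); print(P.round(1))
# predicted outline with center offset k along own x
for k in (0,-4,-8):
    a=R.from_euler("z",-.359); c=np.array([615.8,-120.2,91])
    print(k,((w2p("side",c+a.apply([[50+k,16.5,-7],[-50+k,16.5,-7],[-50+k,-16.5,0]]))-[200,150]+.45)*5).round(0).tolist())
E
```

```text
[[ 668.9 -130.7   84. ]
 [ 574.5  -90.6   84. ]] 102.60035527801917 -0.40244441791903635
[[ 564.7 -122.8   91. ]
 [ 571.2  -92.7   84. ]]
0 [[127.0, 249.0], [308.0, 308.0], [345.0, 261.0]]
-4 [[134.0, 252.0], [315.0, 311.0], [352.0, 263.0]]
-8 [[141.0, 254.0], [323.0, 313.0], [359.0, 265.0]]
```

Request:
{"op": "apply_moves", "data": {
  "increments": [
    {"tx": -0.01, "ty": 0.03, "tz": 0.03, "rx": 0, "ry": 0, "rz": 0.5, "claw": 0.015},
    {"tx": -0.023, "ty": 0.065, "tz": 0.05, "rx": 0, "ry": 0, "rz": 1.2, "claw": 0.015},
    {"tx": -0.037, "ty": 0.1, "tz": 0.05, "rx": 0, "ry": 0, "rz": 2, "claw": 0.015},
    {"tx": -0.05, "ty": 0.135, "tz": 0.05, "rx": 0, "ry": 0.05, "rz": 2.8, "claw": 0.015},
    {"tx": -0.063, "ty": 0.17, "tz": 0.05, "rx": 0, "ry": 0.1, "rz": 3.6, "claw": 0.015},
    {"tx": -0.076, "ty": 0.205, "tz": 0.05, "rx": 0, "ry": 0.14, "rz": 4.4, "claw": 0.015},
    {"tx": -0.09, "ty": 0.24, "tz": 0.05, "rx": 0.04, "ry": 0.14, "rz": 5.2, "claw": 0.015},
    {"tx": -0.102, "ty": 0.275, "tz": 0.03, "rx": 0.04, "ry": 0.14, "rz": 6, "claw": 0.015},
    {"tx": -0.11, "ty": 0.3, "tz": 0.01, "rx": 0.04, "ry": 0.14, "rz": 6.24, "claw": 0.015},
    {"tx": -0.114, "ty": 0.31, "tz": -0.01, "rx": 0.04, "ry": 0.14, "rz": 6.24, "claw": 0.015},
    {"tx": -0.114, "ty": 0.31, "tz": -0.01, "rx": 0.04, "ry": 0.14, "rz": 6.24, "claw": 0.015},
    {"tx": -0.114, "ty": 0.31, "tz": -0.01, "rx": 0.04, "ry": 0.14, "rz": 6.24, "claw": 0.015}
  ]
}}

```text
clock: 14.75
eef_pos: [499.1, 189.7, 77.3]
tool_rot: [-3.14, 0.008, 0.185]
force: [-0.0, 0.2, -1.3]
width: 30.4
```

```bash
python3 d.py 502.2 191.5 55 .185 0; python3 - <<'E'
from h import *
g0=cv2.imread("pics/top0.png",0).astype(float)
q=[504.6,165.7,.185]
own=lambda P:R.from_euler("z",-q[2]).apply(np.array(P)-[q[0],q[1],0]).round(1)
def line(p0,p1,n=60): # sample along own-frame segment at z=40, find dark extent
    t=np.linspace(0,1,n)[:,None]; P=np.array(p0)*(1-t)+np.array(p1)*t
    W=R.from_euler("z",q[2]).apply(np.c_[P,np.full(n,40.)])+[q[0],q[1],0]
    uv=w2p("top",W).astype(np.float32); v=cv2.remap(g0.astype(np.float32),uv[:,:1].copy(),uv[:,1:].copy(),cv2.INTER_LINEAR).ravel()
    d=np.diff(v); return P[np.argmin(d)].round(1).tolist(),P[np.argmax(d)].round(1).tolist()
for x in (45,40,-30,-45): print("across",x,line((x,60),(x,-5)))
for y in (18,26,34): print("along",y,line((75,y),(0,y)),line((0,y),(-75,y)))
E
```

```text
now 14.75 [499.1 189.7  77.3] [-3.14   0.008  0.185] F [-0.   0.2 -1.3] q [-0.64  0.73  0.35  1.97 -0.47  0.53 -1.35] w 30.4
d [  3.1   1.8 -22.3] rot [-0.   -0.09 -0.  ] toolz [ 0. -0. -1.]
across 45 ([45.0, 42.4], [45.0, 9.3])
across 40 ([40.0, 40.2], [40.0, 11.5])
across -30 ([-30.0, 42.4], [-30.0, 10.4])
across -45 ([-45.0, 42.4], [-45.0, -1.7])
along 18 ([52.1, 18.0], [47.0, 18.0]) ([-66.1, 18.0], [-50.8, 18.0])
along 26 ([53.4, 26.0], [30.5, 26.0]) ([-66.1, 26.0], [-50.8, 26.0])
along 34 ([52.1, 34.0], [20.3, 34.0]) ([-64.8, 34.0], [-50.8, 34.0])
```

Request:
{"op": "apply_moves", "data": {
  "increments": [
    {"tx": 0.003, "ty": 0.0015, "tz": -0.01, "rx": 0, "ry": -0.09, "rz": 0, "claw": 0.015},
    {"tx": 0.003, "ty": 0.0015, "tz": -0.018, "rx": 0, "ry": -0.09, "rz": 0, "claw": 0.015},
    {"tx": 0.003, "ty": 0.0015, "tz": -0.018, "rx": 0, "ry": -0.09, "rz": 0, "claw": 0.015},
    {"tx": 0.003, "ty": 0.0015, "tz": -0.018, "rx": 0, "ry": -0.09, "rz": 0, "claw": 0.015}
  ]
}}

```text
clock: 15.15
eef_pos: [502.3, 191.6, 59.5]
tool_rot: [-3.14, -0.001, 0.184]
force: [-0.4, -0.5, -2.2]
width: 30.3
```

```bash
python3 d.py 502.2 191.5 55 .185 0; python3 - <<'E'
from h import *
a=crop("top",get_image("top"),150,165,220,255,6,10); b=crop("side",get_image("side"),190,190,340,320,3,20)
h=max(a.shape[0],b.shape[0]); f=lambda c:cv2.copyMakeBorder(c,0,h-c.shape[0],0,0,0)
o=np.hstack([f(a),f(b)])[:,:800]; cv2.imwrite("pics/p5.png",o); print(o.shape)
E
```

```text
now 15.15 [502.3 191.6  59.5] [-3.14e+00 -1.00e-03  1.84e-01] F [-0.4 -0.5 -2.2] q [-0.62  0.75  0.32  1.97 -0.49  0.49 -1.34] w 30.3
d [-0.1 -0.1 -4.5] rot [-0.02  0.01  0.01] toolz [ 0. -0. -1.]
(540, 800, 3)
```

View pics/p5.png

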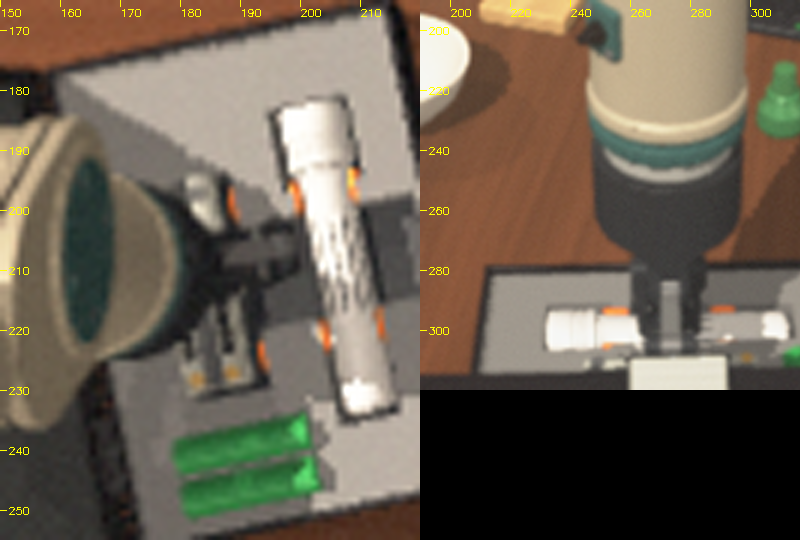

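```bash
python3 - <<'E'
from h import *
q=[504.6,165.7,.185]
own=lambda P:R.from_euler("z",-q[2]).apply(np.array(P)-[q[0],q[1],0]).round(1)
px=lambda c:np.array(c,float)/6+[150,165]-.45
print("TCP own",own([[502.3,191.6,59.5]]))
for z in (60,66): print(z,own(p2w("top",px([[188,397],[256,385]]),z)).tolist(), "head", own(p2w("top",px([[203,172]]),z)).tolist())
f=lambda P:((w2p("top",R.from_euler("z",q[2]).apply(np.array(P,float))+[q[0],q[1],0])-[150,165]+.45)*6).round(0).tolist()
print("pred if centred at (.5,25.7), top z 66",f([[-49.5,42,63],[-49.5,9,63],[50.5,42,63],[50.5,9,63]]))
print("home flash origin from head/tail:",own(p2w("top",px([[313,97],[369,413]]),[44,40])).tolist())
E
```

```text
TCP own [[ 2.5 25.9 59.5]]
60 [[-49.4, 43.3, 60.0], [-50.5, 10.5, 60.0]] head [[53.5, 15.2, 60.0]]
66 [[-49.6, 41.9, 66.0], [-50.8, 9.3, 66.0]] head [[52.7, 14.0, 66.0]]
pred if centred at (.5,25.7), top z 66 [[189.0, 397.0], [257.0, 382.0], [148.0, 189.0], [216.0, 175.0]]
home flash origin from head/tail: [[79.8, -40.5, 44.0], [-74.1, -35.9, 40.0]]
```

Request:
{"op": "apply_moves", "data": {
  "increments": [
    {"tx": 0, "ty": 0, "tz": -0.005, "rx": 0, "ry": 0, "rz": 0, "claw": 0.015},
    {"tx": 0, "ty": 0, "tz": -0.01, "rx": 0, "ry": 0, "rz": 0, "claw": 0.015},
    {"tx": 0, "ty": 0, "tz": -0.015, "rx": 0, "ry": 0, "rz": 0, "claw": 0.015},
    {"tx": 0, "ty": 0, "tz": -0.018, "rx": 0, "ry": 0, "rz": 0, "claw": 0.015},
    {"tx": 0, "ty": 0, "tz": -0.018, "rx": 0, "ry": 0, "rz": 0, "claw": 0.015}
  ]
}}

```text
clock: 15.75
eef_pos: [502.8, 190.8, 41.3]
tool_rot: [3.141, -0.002, 0.184]
force: [0.3, -3.8, -2.0]
width: 30.1
```

Request:
{"op": "apply_moves", "data": {
  "increments": [
    {"tx": 0, "ty": 0, "tz": -0.002, "rx": 0, "ry": 0, "rz": 0, "claw": 0.015},
    {"tx": 0, "ty": 0, "tz": -0.004, "rx": 0, "ry": 0, "rz": 0, "claw": 0.015},
    {"tx": 0, "ty": 0, "tz": -0.004, "rx": 0, "ry": 0, "rz": 0, "claw": 0.015}
  ]
}}

```text
clock: 16.05
eef_pos: [503.2, 190.9, 38.3]
tool_rot: [-3.141, -0.003, 0.184]
force: [0.4, -5.1, 6.4]
width: 29.8
```

Request:
{"op": "apply_moves", "data": {
  "increments": [
    {"tx": -0.0005, "ty": -0.001, "tz": -0.002, "rx": 0, "ry": 0, "rz": 0, "claw": 0.015},
    {"tx": -0.0005, "ty": -0.001, "tz": -0.004, "rx": 0, "ry": 0, "rz": 0, "claw": 0.015},
    {"tx": -0.0005, "ty": -0.001, "tz": -0.006, "rx": 0, "ry": 0, "rz": 0, "claw": 0.015},
    {"tx": -0.0005, "ty": -0.001, "tz": -0.006, "rx": 0, "ry": 0, "rz": 0, "claw": 0.015}
  ]
}}

```text
clock: 16.45
eef_pos: [502.9, 190.7, 31.6]
tool_rot: [-3.141, -0.003, 0.185]
force: [2.7, -4.4, -0.0]
width: 30.0
```

Request:
{"op": "apply_moves", "data": {
  "increments": [
    {"tx": 0, "ty": 0, "tz": 0, "rx": 0, "ry": 0, "rz": 0, "claw": 0.052},
    {"tx": 0, "ty": 0, "tz": 0, "rx": 0, "ry": 0, "rz": 0, "claw": 0.052},
    {"tx": 0, "ty": 0, "tz": 0, "rx": 0, "ry": 0, "rz": 0, "claw": 0.052},
    {"tx": 0, "ty": 0, "tz": 0.02, "rx": 0, "ry": 0, "rz": 0, "claw": 0.052},
    {"tx": 0, "ty": 0, "tz": 0.045, "rx": 0, "ry": 0, "rz": 0, "claw": 0.052},
    {"tx": -0.001, "ty": 0, "tz": 0.045, "rx": 0, "ry": 0, "rz": 0, "claw": 0.0},
    {"tx": -0.001, "ty": 0, "tz": 0.045, "rx": 0, "ry": 0, "rz": 0, "claw": 0.0},
    {"tx": -0.001, "ty": 0, "tz": 0.045, "rx": 0, "ry": 0, "rz": 0, "claw": 0.0},
    {"tx": -0.001, "ty": 0, "tz": 0.03, "rx": 0, "ry": 0, "rz": 0, "claw": 0.0},
    {"tx": -0.001, "ty": 0, "tz": 0.02, "rx": 0, "ry": 0, "rz": 0, "claw": 0.0},
    {"tx": -0.001, "ty": 0, "tz": 0.016, "rx": 0, "ry": 0, "rz": 0, "claw": 0.0},
    {"tx": -0.001, "ty": 0, "tz": 0.016, "rx": 0, "ry": 0, "rz": 0, "claw": 0.0}
  ]
}}

```text
clock: 17.65
eef_pos: [500.0, 190.9, 46.5]
tool_rot: [-3.141, 0.001, 0.185]
force: [0.9, 0.1, 0.8]
width: -0.1
```

Request:
{"op": "apply_moves", "data": {
  "increments": [
    {"tx": 0, "ty": 0, "tz": -0.002, "rx": 0, "ry": 0, "rz": 0, "claw": 0.0},
    {"tx": 0, "ty": 0, "tz": -0.004, "rx": 0, "ry": 0, "rz": 0, "claw": 0.0},
    {"tx": 0, "ty": 0, "tz": -0.006, "rx": 0, "ry": 0, "rz": 0, "claw": 0.0},
    {"tx": 0, "ty": 0, "tz": -0.008, "rx": 0, "ry": 0, "rz": 0, "claw": 0.0},
    {"tx": 0, "ty": 0, "tz": -0.0085, "rx": 0, "ry": 0, "rz": 0, "claw": 0.0},
    {"tx": 0, "ty": 0, "tz": -0.0085, "rx": 0, "ry": 0, "rz": 0, "claw": 0.0}
  ]
}}

```text
clock: 18.25
eef_pos: [500.9, 191.4, 39.8]
tool_rot: [-3.14, -0.002, 0.185]
force: [-0.9, -0.6, 7.4]
width: 0.0
```

Request:
{"op": "apply_moves", "data": {
  "increments": [
    {"tx": 0, "ty": 0, "tz": -0.002, "rx": 0, "ry": 0, "rz": 0, "claw": 0.0},
    {"tx": 0, "ty": 0, "tz": -0.003, "rx": 0, "ry": 0, "rz": 0, "claw": 0.0},
    {"tx": 0, "ty": 0, "tz": -0.003, "rx": 0, "ry": 0, "rz": 0, "claw": 0.0}
  ]
}}

```text
clock: 18.55
eef_pos: [501.0, 191.4, 39.4]
tool_rot: [-3.138, -0.003, 0.185]
force: [-6.7, -1.6, 31.8]
width: 0.4
```

```bash
python3 - <<'E'
from kin import *
p=json.load(open("kin.json")); q=read_state()["qpos"]; T=R.from_euler("z",.185)*R.from_euler("x",np.pi)
c=R.from_euler("z",.185)
for y,z in [(26,300),(110,300),(195,300),(195,175),(117,187),(65,183),(26,166),(-6,139),(-30,104),(-42,77),(-50,62)]:
    P=c.apply([0,y,z])+[504.6,165.7,0]; q,e,a=ik(p,P,T,q); print((y,z),P.round(0),q.round(2),round(e,1),round(a,1))
E
```

```text
(26, 300) [500. 191. 300.] [-0.73  0.42  0.47  1.75 -0.22  1.03 -1.57] 0.0 0.0
(110, 300) [484. 274. 300.] [-0.86  0.45  0.45  1.69 -0.22  1.05 -1.72] 0.0 0.0
(195, 300) [469. 357. 300.] [-0.97  0.5   0.44  1.6  -0.23  1.09 -1.85] 0.0 0.0
(195, 175) [469. 357. 175.] [-0.93  0.64  0.38  1.75 -0.31  0.82 -1.79] 0.0 0.0
(117, 187) [483. 281. 187.] [-0.82  0.58  0.39  1.82 -0.29  0.8  -1.67] 0.0 0.0
(65, 183) [493. 230. 183.] [-0.73  0.56  0.38  1.87 -0.29  0.76 -1.57] 0.0 0.0
(26, 166) [500. 191. 166.] [-0.65  0.58  0.37  1.9  -0.3   0.71 -1.49] 0.0 0.0
(-6, 139) [506. 160. 139.] [-0.57  0.61  0.34  1.94 -0.32  0.64 -1.41] 0.0 0.0
(-30, 104) [510. 136. 104.] [-0.5   0.66  0.3   1.97 -0.35  0.56 -1.35] 0.0 0.0
(-42, 77) [512. 124.  77.] [-0.46  0.7   0.27  1.98 -0.36  0.5  -1.31] 0.0 0.0
(-50, 62) [514. 117.  62.] [-0.43  0.73  0.25  1.99 -0.37  0.47 -1.29] 0.0 0.0
```

Request:
{"op": "apply_moves", "data": {
  "increments": [
    {"tx": 0, "ty": 0, "tz": 0.03, "rx": 0, "ry": 0, "rz": 0, "claw": 0.0},
    {"tx": 0, "ty": 0, "tz": 0.07, "rx": 0, "ry": 0, "rz": 0, "claw": 0.0},
    {"tx": 0, "ty": 0, "tz": 0.11, "rx": 0, "ry": 0, "rz": 0, "claw": 0.0},
    {"tx": 0, "ty": 0, "tz": 0.15, "rx": 0, "ry": 0, "rz": 0, "claw": 0.0},
    {"tx": 0, "ty": 0, "tz": 0.19, "rx": 0, "ry": 0, "rz": 0, "claw": 0.0},
    {"tx": 0, "ty": 0, "tz": 0.23, "rx": 0, "ry": 0, "rz": 0, "claw": 0.0},
    {"tx": 0, "ty": 0, "tz": 0.26, "rx": 0, "ry": 0, "rz": 0, "claw": 0.0},
    {"tx": 0, "ty": 0, "tz": 0.26, "rx": 0, "ry": 0, "rz": 0, "claw": 0.0}
  ]
}}

```text
clock: 19.35
eef_pos: [503.2, 191.7, 300.4]
tool_rot: [-3.138, -0.01, 0.186]
force: [-0.0, 0.7, -0.2]
width: -0.2
```

Request:
{"op": "apply_moves", "data": {
  "increments": [
    {"tx": -0.008, "ty": 0.04, "tz": 0, "rx": 0, "ry": 0, "rz": 0, "claw": 0.0},
    {"tx": -0.016, "ty": 0.08, "tz": 0, "rx": 0, "ry": 0, "rz": 0, "claw": 0.0},
    {"tx": -0.025, "ty": 0.12, "tz": 0, "rx": 0, "ry": 0, "rz": 0, "claw": 0.0},
    {"tx": -0.032, "ty": 0.155, "tz": 0, "rx": 0, "ry": 0, "rz": 0, "claw": 0.0},
    {"tx": -0.034, "ty": 0.167, "tz": 0, "rx": 0, "ry": 0, "rz": 0, "claw": 0.0},
    {"tx": -0.034, "ty": 0.167, "tz": -0.03, "rx": 0, "ry": 0, "rz": 0, "claw": 0.0},
    {"tx": -0.034, "ty": 0.167, "tz": -0.07, "rx": 0, "ry": 0, "rz": 0, "claw": 0.0},
    {"tx": -0.034, "ty": 0.167, "tz": -0.11, "rx": 0, "ry": 0, "rz": 0, "claw": 0.0},
    {"tx": -0.034, "ty": 0.167, "tz": -0.125, "rx": 0, "ry": 0, "rz": 0, "claw": 0.0},
    {"tx": -0.034, "ty": 0.167, "tz": -0.125, "rx": 0, "ry": 0, "rz": 0, "claw": 0.0},
    {"tx": -0.034, "ty": 0.167, "tz": -0.125, "rx": 0, "ry": 0, "rz": 0, "claw": 0.0}
  ]
}}

```text
clock: 20.45
eef_pos: [467.3, 357.4, 171.2]
tool_rot: [-3.141, -0.001, 0.184]
force: [-0.2, 0.7, 0.2]
width: 0.2
```

```bash
python3 d.py 469 357 175 .185 0; python3 - <<'E'
from h import *
a=crop("top",get_image("top"),105,155,235,265,5,10); cv2.imwrite("pics/p6.png",a)
E
```

```text
now 20.45 [467.3 357.4 171.2] [-3.141e+00 -1.000e-03  1.840e-01] F [-0.2  0.7  0.2] q [-0.99  0.65  0.46  1.77 -0.38  0.81 -1.73] w 0.2
d [ 1.7 -0.4  3.8] rot [-0.01  0.01  0.01] toolz [ 0. -0. -1.]
```

View pics/p6.png

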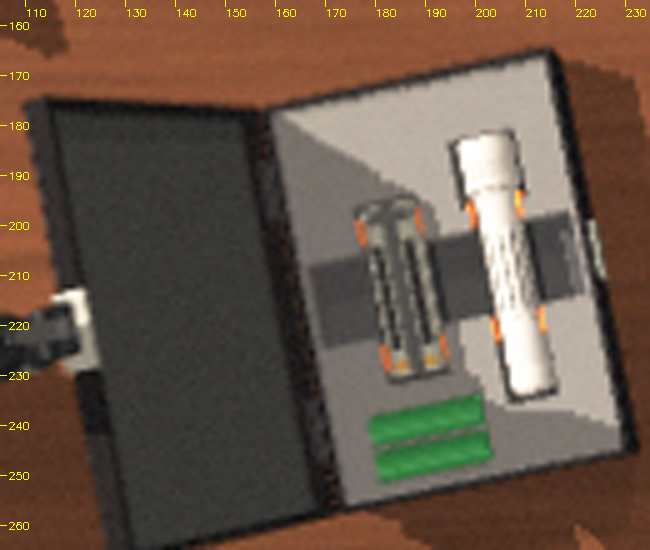

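Both items lie in their cutouts with the orange nubs showing over them, and the flashlight's head is in the wide end. Now I push the lid over from behind.

Request:
{"op": "apply_moves", "data": {
  "increments": [
    {"tx": 0.003, "ty": -0.015, "tz": 0, "rx": 0, "ry": 0, "rz": 0, "claw": 0.0},
    {"tx": 0.0055, "ty": -0.0295, "tz": 0, "rx": 0, "ry": 0, "rz": 0, "claw": 0.0},
    {"tx": 0.0075, "ty": -0.041, "tz": 0.003, "rx": 0, "ry": 0, "rz": 0, "claw": 0.0},
    {"tx": 0.01, "ty": -0.054, "tz": 0.005, "rx": 0, "ry": 0, "rz": 0, "claw": 0.0},
    {"tx": 0.012, "ty": -0.065, "tz": 0.01, "rx": 0, "ry": 0, "rz": 0, "claw": 0.0},
    {"tx": 0.0144, "ty": -0.0767, "tz": 0.016, "rx": 0, "ry": 0, "rz": 0, "claw": 0.0},
    {"tx": 0.017, "ty": -0.09, "tz": 0.016, "rx": 0, "ry": 0, "rz": 0, "claw": 0.0},
    {"tx": 0.0193, "ty": -0.103, "tz": 0.016, "rx": 0, "ry": 0, "rz": 0, "claw": 0.0},
    {"tx": 0.0193, "ty": -0.103, "tz": 0.016, "rx": 0, "ry": 0, "rz": 0, "claw": 0.0}
  ]
}}

```text
clock: 21.4
eef_pos: [486.7, 252.0, 187.2]
tool_rot: [3.141, -0.001, 0.182]
force: [-0.2, 0.5, -0.1]
width: -0.3
```

Request:
{"op": "apply_moves", "data": {
  "increments": [
    {"tx": 0.0042, "ty": -0.0226, "tz": -0.004, "rx": 0, "ry": 0, "rz": 0, "claw": 0.0},
    {"tx": 0.008, "ty": -0.042, "tz": -0.012, "rx": 0, "ry": 0, "rz": 0, "claw": 0.0},
    {"tx": 0.0114, "ty": -0.061, "tz": -0.021, "rx": 0, "ry": 0, "rz": 0, "claw": 0.0},
    {"tx": 0.0144, "ty": -0.0767, "tz": -0.034, "rx": 0, "ry": 0, "rz": 0, "claw": 0.0},
    {"tx": 0.0173, "ty": -0.0924, "tz": -0.048, "rx": 0, "ry": 0, "rz": 0, "claw": 0.0},
    {"tx": 0.02, "ty": -0.106, "tz": -0.066, "rx": 0, "ry": 0, "rz": 0, "claw": 0.0},
    {"tx": 0.0217, "ty": -0.116, "tz": -0.083, "rx": 0, "ry": 0, "rz": 0, "claw": 0.0},
    {"tx": 0.023, "ty": -0.123, "tz": -0.097, "rx": 0, "ry": 0, "rz": 0, "claw": 0.0},
    {"tx": 0.024, "ty": -0.128, "tz": -0.11, "rx": 0, "ry": 0, "rz": 0, "claw": 0.0},
    {"tx": 0.024, "ty": -0.13, "tz": -0.116, "rx": 0, "ry": 0, "rz": 0, "claw": 0.0},
    {"tx": 0.024, "ty": -0.13, "tz": -0.116, "rx": 0, "ry": 0, "rz": 0, "claw": 0.0}
  ]
}}

```text
clock: 22.5
eef_pos: [509.4, 124.7, 70.2]
tool_rot: [-3.141, 0.001, 0.185]
force: [-0.7, -0.1, 0.5]
width: -0.0
```

Now I press it shut; its top should stop at z = 63.

Request:
{"op": "apply_moves", "data": {
  "increments": [
    {"tx": 0, "ty": -0.01, "tz": -0.003, "rx": 0, "ry": 0, "rz": 0, "claw": 0.0},
    {"tx": 0, "ty": -0.01, "tz": -0.006, "rx": 0, "ry": 0, "rz": 0, "claw": 0.0},
    {"tx": 0, "ty": -0.01, "tz": -0.008, "rx": 0, "ry": 0, "rz": 0, "claw": 0.0},
    {"tx": 0, "ty": -0.01, "tz": -0.009, "rx": 0, "ry": 0, "rz": 0, "claw": 0.0},
    {"tx": 0, "ty": -0.01, "tz": -0.009, "rx": 0, "ry": 0, "rz": 0, "claw": 0.0}
  ]
}}

```text
clock: 23.0
eef_pos: [510.3, 114.8, 63.0]
tool_rot: [-3.14, -0.002, 0.185]
force: [-2.4, -1.8, 9.6]
width: -0.0
```

Request:
{"op": "apply_moves", "data": {
  "increments": [
    {"tx": 0, "ty": 0, "tz": -0.0015, "rx": 0, "ry": 0, "rz": 0, "claw": 0.0},
    {"tx": 0, "ty": 0, "tz": -0.0015, "rx": 0, "ry": 0, "rz": 0, "claw": 0.0},
    {"tx": 0, "ty": 0, "tz": 0.02, "rx": 0, "ry": 0, "rz": 0, "claw": 0.0},
    {"tx": 0, "ty": 0, "tz": 0.06, "rx": 0, "ry": 0, "rz": 0, "claw": 0.0},
    {"tx": 0, "ty": -0.03, "tz": 0.1, "rx": 0, "ry": 0, "rz": 0, "claw": 0.0},
    {"tx": 0, "ty": -0.07, "tz": 0.14, "rx": 0, "ry": 0, "rz": 0, "claw": 0.0},
    {"tx": 0, "ty": -0.11, "tz": 0.16, "rx": 0, "ry": 0, "rz": 0, "claw": 0.0},
    {"tx": 0, "ty": -0.15, "tz": 0.16, "rx": 0, "ry": 0, "rz": 0, "claw": 0.0},
    {"tx": 0, "ty": -0.19, "tz": 0.16, "rx": 0, "ry": 0, "rz": 0, "claw": 0.0},
    {"tx": 0, "ty": -0.19, "tz": 0.16, "rx": 0, "ry": 0, "rz": 0, "claw": 0.0}
  ]
}}

```text
clock: 24.0
eef_pos: [509.6, -81.5, 223.1]
tool_rot: [3.139, -0.003, 0.176]
force: [-0.1, 0.5, -0.3]
width: -0.3
```

```bash
python3 d.py 469 357 175 .185 0; python3 - <<'E'
from h import *
t=cv2.cvtColor(get_image("top"),cv2.COLOR_RGB2BGR)[60:320,100:440]; b=crop("side",get_image("side"),60,140,420,400,1,40)
h=max(t.shape[0],b.shape[0]); f=lambda c:cv2.copyMakeBorder(c,0,h-c.shape[0],0,0,0)
cv2.imwrite("pics/p7.png",np.hstack([f(t),f(b)]))
q=[504.6,165.7,.185]; f=lambda P:w2p("side",R.from_euler("z",q[2]).apply(np.array(P,float))+[q[0],q[1],0])-[60-340,140]
print("lid edge shut -> pic", f([[120,-86,63],[-120,-86,63],[120,86,63],[-120,86,63]]).round(0).tolist())
E
```

```text
now 24.0 [509.6 -81.5 223.1] [ 3.139e+00 -3.000e-03  1.760e-01] F [-0.1  0.5 -0.3] q [-0.22  0.48  0.47  1.91 -0.29  0.81 -0.99] w -0.3
d [-40.6 438.5 -48.1] rot [0.03 0.04 0.1 ] toolz [ 0. -0. -1.]
lid edge shut -> pic [[491.0, 132.0], [614.0, 129.0], [480.0, 206.0], [630.0, 202.0]]
```

View pics/p7.png

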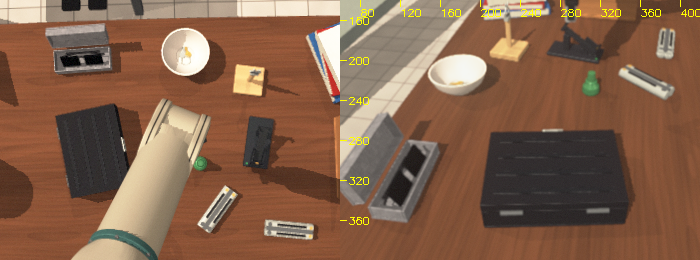

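The lid's outline matches the projection of a shut lid: far edge at row 131 where I expected 129 to 132, at columns 490 to 614. The stopper, bowl, clip stand and sunglasses case stand where they were.

```bash
python3 -c "
from cell import *
print(finish_job(), read_state()['clock'])"
```

```text
the job is handed in; nothing more can be done
the job is handed in; nothing more can be done
```

The job is handed in after about 24 s of robot time. The flashlight and the small multitool were pressed home while the lid stood open, and then the lid was pushed shut. `finish_job()` gave no verdict, so the checks below are my own.

**Pressed home:**
- The closed fingers met the flashlight barrel at z = 42.8 mm and it held at 49 N. Fully home would be 43 mm.
- They met the multitool at z = 39.8 mm and it held at 32 N. Fully home would be 40 mm.
- The top picture before closing showed both items centred in their cutouts, with the orange nubs over them and the flashlight's head in the wide end.

**Lid:** It stopped the fingers at z = 63.0 mm, which is its shut height. Its outline in the last side picture matched the outline predicted for a shut lid.

**Other things:** In the last pictures the stopper, bowl, sunglasses case and clip stand look undisturbed. The arm was clear of everything.

**What did not go as planned:**
- The 35° tilted grasp I planned first ran into joint limits, so I gripped the flashlight at a 10° tilt and laid it in at 25°.
- Before lowering, camera and arm readings of the flashlight's sideways position differed by about 1.5 mm, so I set it between them.
- After closing I had no direct measurement of the items under the lid.

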